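Put the hardness reference blocks away and lock their case

ROBOT

A 6-joint arm with a two-finger parallel gripper is mounted at the origin on the work surface. World frame = base frame: x ahead of the robot, y to its left, z up, the work surface at z = 0. Lengths are in m, angles in rad, forces in N, time in s.
With the tool pointing down it reaches from about 0.35 to 0.925 m from the base axis. Payload 6.4 kg.
Tool frame: the origin (TCP) lies on the centre line of the jaws, within the pads' length; the fingertips stand 17 mm ahead of it and the grasp point (between the pads) lies 2 mm behind it; z points along the fingers, y is the line along which they close (so a half turn about z gives the same grasp; the last joint's range is limited). The gripper opens to 85 mm and grips with 20 to 120 N. Pads are 22 mm wide; open, the fingers measure 114 mm over their backs; the gripper's body (76 mm by 85 mm) begins 54 mm behind the grasp point. The pads swing forward as they close: fully open they stand 13 mm farther back than shut.
Start: joints at [1.137, 0.245, 1.558, -0, 1.339, -0.174], TCP at [0.167, 0.628, 0.248] pointing down, gripper open.
Joint ranges: [-3.13, 3.13], [-1.02, 2.26], [0.13, 2.54], [-0.95, 4.09], [0.21, 2.88], [-2.74, 2.74]. Speed limits (rad/s): [2.57, 2.57, 3.14, 3.14, 3.14, 3.14].

INTERFACE

Orientations are given as a 3x3 rotation matrix whose columns are the frame's x, y, z axes.
In Python, from bench import robot gives the robot as it stands.
- The arm moves only by the tool play_rows, never from a script. Its argument "commands" is a list of rows, each an object of numbers: "x", "y", "z": the shift along the world's x, y, z in mm; "ax", "ay", "az": the turn, a rotation vector about the world's x, y, z in degrees; "jaw": the opening, from -1 (shut) to 1 (fully open). In form: [{"x": .., "y": .., "z": .., "ax": .., "ay": .., "az": .., "jaw": ..}, ...]. A call has exactly 8 rows; each row is the pose to reach, as a shift and turn from the pose commanded when the call began; what a row does not reach only later rows make up. A row lasts 1/10 s, in which the tool goes at most 50 mm and 8.59 degrees, less where a joint would pass 70% of its speed; a pose out of reach is approached as far as the arm can. A call with a gripper value outside its range is refused whole. The fingers move at their own pace and stop on an object; "newtons" is the grip in N (left out, the last holds). Time passes only in rows, so rows that repeat a pose let the fingers close, or fill a call up. It gives the time, the measured TCP pose, the force, the opening and the grip force at its end, in the units of the state.
- robot.observe(): the state, without advancing time (a new reading comes with each control period).
- robot.camera(name): name is "scene" or "side" or "wrist"; returns a dict with "color" (480x640x3 uint8, red, green, blue), "z_map" (480x640 float32, m along the optical axis (not along the pixel's ray), 0 where there is no reading), "fx", "fy", "cx", "cy" (pixels), "camera_from_world" (4x4, takes a point from world to camera coordinates). Camera axes: x right, y up, looking along -z (the intrinsics and any distortion apply to the point x, -y, -z); pixel columns grow to the right and rows downward; lengths in m; the calibration is good to about 2 mm. A picture is of the moment at which its call begins.
- robot.sign_off(): hands the job in; it is judged then, once.
The state is a dict: "time_s": time; "joints": joint angles; "qvel": joint speeds; "joint_torque": joint torques, N m; "position": TCP position; "eef_rot": TCP orientation; "wrist_force": force on the tool from outside, world axes, zero at the start; "ft_torque": the same for the moment, N m; "gripper_width": finger opening in m; "grip_force": force on a finger pad.
Only numpy, scipy, OpenCV 4.12 (cv2) and the standard library are available. Lean on these libraries where they do the work, as an engineer would, in place of code of your own. Each camera call takes 0.05 s, during which the arm holds its last target. There are 200 camera calls.

TASK

Put the hardness tester's reference blocks away: swing the red hook of the case right open and only then slide its green cover back, seat every steel block that is out on the table flat in a pocket of its own, then slide the cover fully shut. Last, with the cover shut, swing the hook back until it rests against its stop with its crook round the brass pin, and leave everything else on the table where it is.

Things in the scene. Friction and masses are not known exactly. Their poses are not given: they have to be found in the camera images.
- case: Black case 280 x 290 x 42 mm, fixed. Origin under its centre; x points away from the robot at yaw 0. x -140 to -110 mm: ledge, 42 high, with the hook. x -110 to +10: open compartment, 270 wide, yellow insert 20 high with five round pockets in a row along y. x +10 to +140: deck, 35 high, over which the cover slides open. Side rails 10 wide, 42 high, at y = +-140.
- cover (a joint): Flat green sliding cover 122 x 268 x 6 mm, underside 36 and top 42 mm above the table, with a brass pin (8 across, 14 high) on it. Metres: 0 = fully shut over the compartment, front edge against the ledge; 0.12 = fully open, back over the deck. Slides along the case's +x to open, -x to shut, and stays where it is left.
- cover_grip (a point): Point in the cover's black upright grip fin, 6 mm below the fin's top and on its centre line. The fin is 12 mm thick (case x), 70 mm long (case y) and 26 mm high (from 42 to 68 mm above the table).
- cover_pin (a point): Top of the brass pin on the cover; the catch for the hook.
- hook (a joint): Red swing hook on the front ledge, turning level about an upright pivot. Radians: 0 = closed (end stop), arm along the case's +x, crook round the brass pin of the shut cover; grows as the arm swings clockwise seen from above, towards the case's -y; 1.57 = lying along the ledge, 1.8 = open stop. Stays where it is left; starts closed or nearly so.
- hook_hinge (a point): Hook's pivot, at the ledge's top face, 42 mm above the table. Case frame: x -125, y -70 mm.
- hook_grip (a point): Point in the hook's upright red knob, 45 mm from the pivot along the arm. The knob is 14 mm across and runs from 50 to 76 mm above the table; this point is 69 mm above the table. The arm is 12 mm wide, 80 mm long, its top 50 mm above the table.
- block1: Steel hardness reference block: a round disc 40 mm across and 20 mm thick, rim painted blue, bright steel on both faces, about 0.2 kg. Origin at its centre, z along its axis; either face may be up. May be absent.
- block2: Steel hardness reference block: a round disc 40 mm across and 20 mm thick, rim painted blue, bright steel on both faces, about 0.2 kg. Origin at its centre, z along its axis; either face may be up. May be absent.
- block3: Steel hardness reference block: a round disc 40 mm across and 20 mm thick, rim painted blue, bright steel on both faces, about 0.2 kg. Origin at its centre, z along its axis; either face may be up. May be absent.
- block4: Steel hardness reference block: a round disc 40 mm across and 20 mm thick, rim painted blue, bright steel on both faces, about 0.2 kg. Origin at its centre, z along its axis; either face may be up. May be absent.
- block5: Steel hardness reference block: a round disc 40 mm across and 20 mm thick, rim painted blue, bright steel on both faces, about 0.2 kg. Origin at its centre, z along its axis; either face may be up. May be absent.
- pocket1 (a point): Centre of the floor of a round pocket, 46 mm across and 8 mm deep, 12 mm above the table (mouth at 20 mm). A seated block's centre is 10 mm above this point. Neighbouring pockets are 53 mm apart.
- pocket2 (a point): Centre of the floor of a round pocket, 46 mm across and 8 mm deep, 12 mm above the table (mouth at 20 mm). A seated block's centre is 10 mm above this point. Neighbouring pockets are 53 mm apart.
- pocket3 (a point): Centre of the floor of a round pocket, 46 mm across and 8 mm deep, 12 mm above the table (mouth at 20 mm). A seated block's centre is 10 mm above this point. Neighbouring pockets are 53 mm apart.
- pocket4 (a point): Centre of the floor of a round pocket, 46 mm across and 8 mm deep, 12 mm above the table (mouth at 20 mm). A seated block's centre is 10 mm above this point. Neighbouring pockets are 53 mm apart.
- pocket5 (a point): Centre of the floor of a round pocket, 46 mm across and 8 mm deep, 12 mm above the table (mouth at 20 mm). A seated block's centre is 10 mm above this point. Neighbouring pockets are 53 mm apart.
- bushing: Copper-coloured ring, a workpiece: 48 mm outside, 28 mm bore, 34 mm high. Origin under its centre. Stays on the table.
- shaft: Small stepped steel shaft, a workpiece, standing, 92 mm high, 40 mm across. Origin under its centre. Stays where it is.
- spraycan: Blue spray can, 56 mm across, 140 mm high. Stays where it is.
- pliers: Red-handled pliers on the notebook at the right of the table, 150 mm long. Stay where they are.
- hexkeys: Blue hex key holder on the notebook, 75 mm long. Stays where it is.
- screwdriver: Screwdriver lying beside the notebook, 170 mm long. Stays where it is.
Not all that is in view belongs to the job. Leave any black or orange look-alike of the block5 alone.

How it is judged:
By the outcome, as a careful person would: the job done as asked, in the order asked, and still so for the second after the job is handed in, with the robot touching nothing.
Of block1, block2, block3, block4, block5 only 3 to 5 are there at a start; the rules pass over those that are not, and their reading is None.
At some moment in a run one of block1, block2, block3, block4, block5 may be knocked a few centimetres aside while the robot is not near it.
Once in a run the grip may slacken for a moment while it holds something.
It also fails if it takes over 210 s, if anything falls off the work surface, if the arm or the gripper's body presses on something with over 40 N, if the wrist force passes 120 N, or if a joint passes its speed limit or range.

## Working session

There is one attempt and no reset: what is moved stays moved. The work goes in short steps, Python scripts to look and compute and a tool call to move; the robot and the scene stay as the last step left them, time stands still between calls to the robot, and variables do not carry over. Pictures are saved under pics/ and viewed, at most 14 in all, crops included, and the job is handed in when it is done.

Besides the shell and the picture viewer there is one more tool, called as a command line: name --argument value ..., lists and objects as JSON in quotes. play_rows: Moves the arm, as the interface text tells. Its arguments: {"type":"object","properties":{"commands":{"type":"array","items":{"type":"object","properties":{"x":{"type":"number"},"y":{"type":"number"},"z":{"type":"number"},"ax":{"type":"number"},"ay":{"type":"number"},"az":{"type":"number"},"jaw":{"type":"number"}}}},"newtons":{"type":"number"}},"required":["commands"]}

```bash
mkdir -p pics; ls
cat > h.py <<'E'
import numpy as np, cv2
from bench import robot
def cam(n):
    c=robot.camera(n); c['n']=n; return c
def save(c,f,box=None,s=1):
    im=c['color'][:,:,::-1]
    if box: u0,v0,u1,v1=box; im=im[v0:v1,u0:u1]
    cv2.imwrite('pics/'+f,cv2.resize(im,None,fx=s,fy=s,interpolation=cv2.INTER_CUBIC))
def world(c):
    "HxWx3 world points from the depth map"
    z=c['z_map']; v,u=np.mgrid[:480,:640]
    p=np.stack([(u-c['cx'])/c['fx']*z,-(v-c['cy'])/c['fy']*z,-z,np.ones_like(z)],-1)
    return (p@np.linalg.inv(c['camera_from_world']).T)[...,:3]
def ray(c,u,v,h):
    "world point on plane z=h seen at pixel"
    M=np.linalg.inv(c['camera_from_world']); d=M[:3,:3]@[(u-c['cx'])/c['fx'],-(v-c['cy'])/c['fy'],-1]
    o=M[:3,3]; return o+d*(h-o[2])/d[2]
def pix(c,p):
    q=c['camera_from_world']@[*p,1]; return c['cx']-q[0]/q[2]*c['fx'], c['cy']+q[1]/q[2]*c['fy']
E
python3 - <<'E'
from h import *
a=cam('scene');b=cam('side');w=cam('wrist')
for c in(a,b,w):
    save(c,c['n']+'0.png'); np.save('pics/%s0.npy'%c['n'],c,allow_pickle=True)
    print(c['n'],c['fx'],c['cx'],np.linalg.inv(c['camera_from_world']).round(3).tolist(), (c['z_map']>0).mean())
s=robot.observe();print(s)
E
```

```text
pics
scene 599.1723272652507 302.8777324912346 [[0.138, -0.585, 0.799, 1.647], [0.99, 0.1, -0.098, -0.281], [-0.023, 0.805, 0.594, 0.876], [0.0, 0.0, 0.0, 1.0]] 0.9859505208333333
side 509.85323241479153 320.03533915700604 [[0.813, 0.394, -0.429, 0.084], [-0.582, 0.523, -0.623, -0.868], [-0.021, 0.756, 0.655, 0.798], [0.0, 0.0, 0.0, 1.0]] 0.9960579427083334
wrist 352.8530336729622 316.74412547204236 [[0.257, -0.931, -0.258, 0.102], [0.966, 0.247, 0.07, 0.645], [-0.001, -0.267, 0.964, 0.374], [0.0, 0.0, 0.0, 1.0]] 0.9960319010416666
{'time_s': 0.15, 'joints': array([ 1.13690942e+00,  2.45701334e-01,  1.55876857e+00,  1.45089701e-05,
        1.33869231e+00, -1.74105873e-01]), 'qvel': array([ 2.46927254e-03, -1.33523976e-03, -3.82881383e-03, -3.45382405e-05,
        2.32863508e-03,  9.14921944e-04]), 'joint_torque': array([-1.66346467e-05, -4.29987717e+01, -3.26550829e+01, -1.92561893e-04,
        3.59546844e-03, -6.88819668e-06]), 'position': array([0.16678242, 0.62780927, 0.24738435]), 'eef_rot': array([[-9.66445290e-01,  2.56871660e-01, -6.72654499e-04],
       [ 2.56872382e-01,  9.66444291e-01, -1.41818373e-03],
       [ 2.85791892e-04, -1.54338335e-03, -9.99998768e-01]]), 'wrist_force': array([0.36009457, 0.0941763 , 0.42083626]), 'ft_torque': array([-0.00887703, -0.02996332, -0.00390623]), 'grip_force': 0.0, 'gripper_width': 0.08538635331180465}
```

View pics/scene0.png

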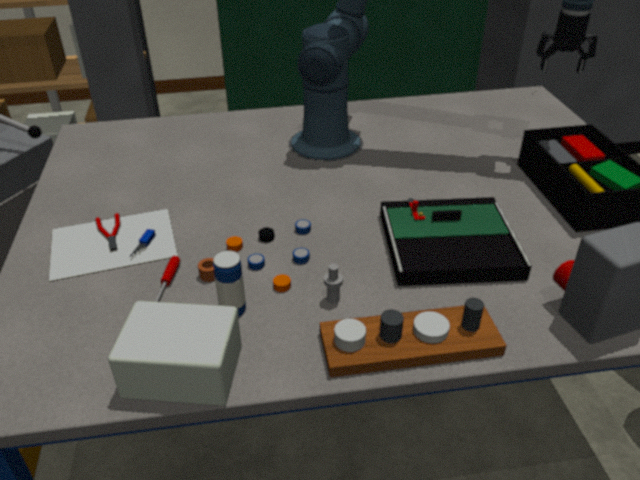

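View pics/side0.png

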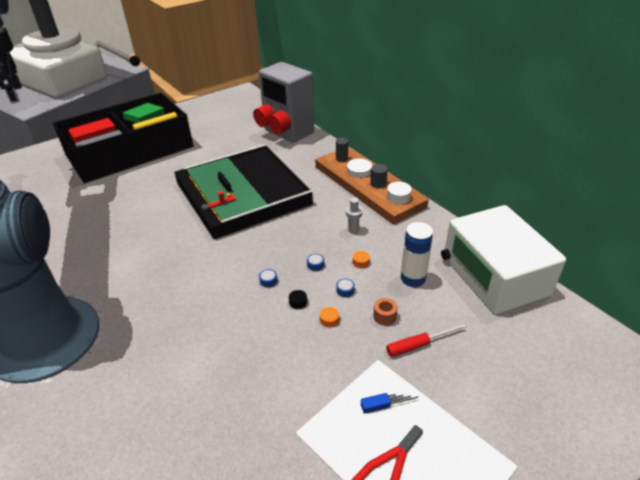

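Scene picture: three blue-rimmed blocks at (303,227), (301,256) and (256,261). Possible confusions are the orange discs (235,243) and (282,283), the black disc (267,235), the white pieces on the wooden rack (350,335) and (431,327), the copper ring (208,268) and the blue-capped can (228,265). The case is at (450,240), with the hook knob at (415,208) and the fin at (446,215). The side view shows the same three blocks at (268,277), (316,261) and (345,287).

Run:
```python
from h import *
C={n:np.load(f'pics/{n}0.npy',allow_pickle=True).item() for n in('scene','side')}
for n,c in C.items():
    W=world(c); hsv=cv2.cvtColor(c['color'],cv2.COLOR_RGB2HSV); H,S,V=[hsv[...,i].astype(int) for i in range(3)]
    inb=(W[...,0]>.2)&(W[...,0]<1.1)&(abs(W[...,1])<.6)&(W[...,2]>-.02)&(W[...,2]<.09)
    def comps(m,name,amin=15):
        k,l,st,ce=cv2.connectedComponentsWithStats((m&inb).astype(np.uint8))
        for i in range(1,k):
            if st[i,4]<amin: continue
            P=W[l==i]; print(n,name,st[i,:5].tolist(),ce[i].round(0),'ctr',((np.percentile(P,2,0)+np.percentile(P,98,0))/2).round(3),'z',np.percentile(P[:,2],[5,50,95]).round(3))
    comps((H>105)&(H<130)&(S>110)&(V>50),'blue',25)
    comps((S>150)&(V>90)&((H<3)|(H>175)),'red',10)
    comps((H>60)&(H<90)&(S>110),'green',300)
    # steel tops of blocks: points at height near .02 around
    g=(H>60)&(H<90)&(S>110)&inb
    P=W[g]; print(n,'green z',np.median(P[:,2]))
    q=P[abs(P[:,2]-.042)<.006]; r=cv2.minAreaRect((q[:,:2]*1000).astype(np.float32)); print('rect',r)
    # case top-of-rail outline: everything z .025-.05 in region
    m=(V<60)&(W[...,2]>.025)&(W[...,2]<.055)&inb|g
    k,l,st,ce=cv2.connectedComponentsWithStats(m.astype(np.uint8)); i=1+st[1:,4].argmax()
    q=W[l==i]; print('case rect',cv2.minAreaRect((q[:,:2]*1000).astype(np.float32)))
s,c=C['scene'],C['side']
def tri(a,b):
    A=[];B=[]
    for k,(u,v) in((s,a),(c,b)):
        M=np.linalg.inv(k['camera_from_world']);d=M[:3,:3]@[(u-k['cx'])/k['fx'],-(v-k['cy'])/k['fy'],-1];d/=np.linalg.norm(d)
        Q=np.eye(3)-np.outer(d,d);A.append(Q);B.append(Q@M[:3,3])
    return np.linalg.solve(sum(A),sum(B))
for a,b in(((303,223.5),(268,274)),((301,252.5),(316,258)),((256,258),(345,284)),((414,203),(209,205))):print('tri',tri(a,b).round(3))
a=cv2.resize(s['color'][185:300,185:545,::-1],None,fx=2.2,fy=2.2,interpolation=2)
b=cv2.resize(c['color'][140:330,165:400,::-1],None,fx=1.7,fy=1.7,interpolation=2)
o=np.zeros((a.shape[0]+b.shape[0],800,3),np.uint8);o[:a.shape[0],:a.shape[1]]=a;o[a.shape[0]:,:b.shape[1]]=b
cv2.imwrite('pics/crop1.png',o);print(o.shape)
```

```text
scene blue [296, 225, 14, 9, 42] [303. 229.] ctr [ 0.461 -0.135  0.013] z [0.006 0.016 0.022]
scene blue [140, 230, 14, 15, 124] [147. 236.] ctr [ 0.436 -0.514  0.021] z [0.016 0.023 0.027]
scene blue [293, 253, 16, 7, 33] [300. 257.] ctr [ 0.571 -0.155  0.019] z [0.016 0.02  0.022]
scene blue [248, 259, 16, 7, 30] [256. 263.] ctr [ 0.578 -0.26   0.018] z [0.015 0.019 0.022]
scene red [410, 200, 8, 7, 29] [413. 203.] ctr [0.464 0.136 0.063] z [0.049 0.074 0.078]
scene red [413, 211, 5, 8, 24] [415. 215.] ctr [0.498 0.135 0.051] z [0.048 0.05  0.053]
scene red [112, 214, 8, 22, 71] [116. 225.] ctr [ 0.365 -0.595  0.016] z [0.013 0.017 0.021]
scene red [162, 256, 18, 25, 197] [170. 268.] ctr [ 0.57  -0.453  0.022] z [0.017 0.023 0.027]
scene red [557, 268, 12, 10, 25] [562. 273.] ctr [0.799 0.347 0.088] z [0.086 0.089 0.09 ]
scene green [387, 203, 122, 37, 3090] [448. 222.] ctr [0.521 0.204 0.042] z [0.039 0.042 0.045]
scene green z 0.04203466669241285
rect ((527.0006103515625, 322.7691955566406), (352.42010498046875, 581.8845825195312), 23.946409225463867)
case rect ((568.357177734375
[... 682 characters left out ...]
200.] ctr [0.478 0.134 0.063] z [0.049 0.052 0.075]
side red [387, 333, 43, 23, 515] [408. 344.] ctr [ 0.564 -0.458  0.021] z [0.014 0.024 0.028]
side red [353, 446, 47, 34, 237] [373. 463.] ctr [ 0.365 -0.596  0.019] z [0.017 0.019 0.022]
side green [187, 158, 79, 60, 2051] [226. 186.] ctr [0.523 0.205 0.042] z [0.04  0.042 0.045]
side green z 0.04267257293864746
rect ((523.24169921875, 206.1814422607422), (262.9171447753906, 121.41927337646484), 84.42534637451172)
case rect ((564.5319213867188, 194.2045440673828), (292.77850341796875, 278.7914123535156), 84.58888244628906)
tri [ 0.449 -0.133  0.022]
tri [ 0.564 -0.154  0.022]
tri [ 0.566 -0.259  0.021]
tri [0.447 0.146 0.048]
(576, 800, 3)
```

View pics/crop1.png

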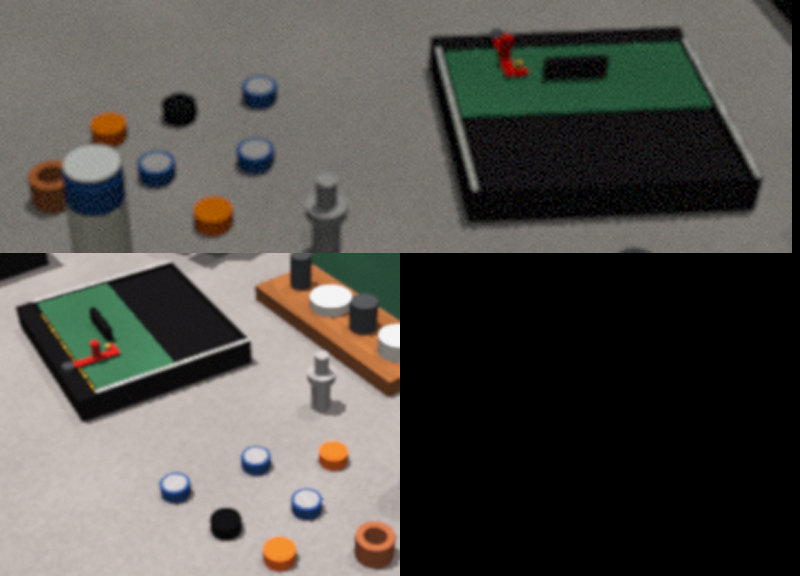

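The close crop confirms it: three blue-rimmed steel discs, tops at about 21 mm as expected. The case yaw is about -5.5°, with the cover shut and the hook closed. I'm moving the wrist camera over the case for two overhead views.

play_rows --commands '[{"x": 0, "y": -40, "z": 30}, {"x": 30, "y": -80, "z": 50}, {"x": 70, "y": -120, "z": 60}, {"x": 110, "y": -160, "z": 60, "az": 2}, {"x": 150, "y": -200, "z": 60, "az": 4}, {"x": 190, "y": -240, "z": 60, "az": 6}, {"x": 225, "y": -275, "z": 60, "az": 8}, {"x": 250, "y": -300, "z": 60, "az": 9.4}]'

```text
$.commands[0]: bad value
```

play_rows --commands '[{"x": 30, "y": -40}, {"x": 60, "y": -80}, {"x": 70, "y": -118}, {"x": 70, "y": -118}, {"x": 70, "y": -118}, {"x": 70, "y": -118}, {"x": 70, "y": -118}, {"x": 70, "y": -118}]'

```text
$.commands[0]: bad value
```

Run:
```python
from h import *
c=cam('wrist'); save(c,'w1.png'); np.save('pics/w1.npy',c,allow_pickle=True)
print(robot.observe()['position'])
```

```text
[0.16685503 0.62789258 0.24758422]
```

View pics/w1.png

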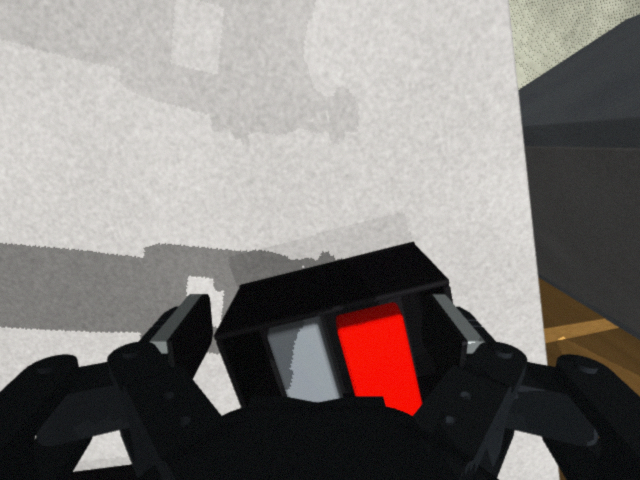

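play_rows --commands '[{"y": -30, "x": -20, "z": -30}, {"y": -60, "x": -40, "z": -60}, {"y": -60, "x": -40, "z": -70}, {"y": -60, "x": -40, "z": -70}, {"y": -60, "x": -40, "z": -70}, {"y": -60, "x": -40, "z": -70}, {"y": -60, "x": -40, "z": -70}, {"y": -60, "x": -40, "z": -70}]'

```text
$.commands[0]: bad value
```

Run:
```python
from h import *
c=cam('wrist'); save(c,'w2.png'); np.save('pics/w2.npy',c,allow_pickle=True)
s=robot.observe();print(s['position'],s['joints'],s['eef_rot'].round(3))
for n in('w1','w2'):
    c=np.load(f'pics/{n}.npy',allow_pickle=True).item()
    W=world(c); hsv=cv2.cvtColor(c['color'],cv2.COLOR_RGB2HSV); H,S,V=[hsv[...,i].astype(int) for i in range(3)]
    g=(H>60)&(H<90)&(S>110)&(abs(W[...,2]-.042)<.006)
    print(n,'green z',np.median(W[...,2][g]),'rect',cv2.minAreaRect((W[g][:,:2]*1000).astype(np.float32)))
    r=(S>150)&(V>60)&((H<4)|(H>174))&(W[...,2]>.03)&(W[...,2]<.1)
    for lo,hi in((.04,.06),(.068,.085)):
        m=r&(W[...,2]>lo)&(W[...,2]<hi); P=W[m]; v,u=np.nonzero(m)
        print('red',lo,m.sum(),'px',u.min(),u.max(),v.min(),v.max(),P.min(0).round(4),P.max(0).round(4),P.mean(0).round(4))
    gx,gy=np.median(W[g][:,:2],0)
    m=(V<70)&(W[...,2]>.06)&(W[...,2]<.075)&(np.hypot(W[...,0]-gx,W[...,1]-gy)<.12)
    if m.sum(): print('fin',np.median(W[...,2][m]),cv2.minAreaRect((W[m][:,:2]*1000).astype(np.float32)))
    m=(H>15)&(H<35)&(S>90)&(W[...,2]>.048)&(W[...,2]<.065)
    if m.sum(): print('pin',m.sum(),W[m].mean(0))
```

```text
[0.1668589  0.62797585 0.24776217] [ 1.13691600e+00  2.45446429e-01  1.55836928e+00 -9.86468477e-07
  1.33867337e+00 -1.74094512e-01] [[-0.966  0.257 -0.   ]
 [ 0.257  0.966 -0.001]
 [ 0.    -0.001 -1.   ]]
w1 green z 0.041244476255288154 rect ((243.93069458007812, 599.0538940429688), (86.71080017089844, 214.16439819335938), 28.712364196777344)
red 0.04 6 px 421 422 397 402 [0.3968 0.6856 0.0404] [0.3986 0.687  0.0496] [0.3978 0.6863 0.0447]
red 0.068 485 px 336 399 303 324 [0.2593 0.6207 0.0681] [0.2637 0.6794 0.085 ] [0.2606 0.6502 0.0777]
fin 0.06806295346812424 ((286.97650146484375, 603.93408203125), (166.53346252441406, 114.81068420410156), 89.94510650634766)
pin 33 [0.25180209 0.57535238 0.05547039]
w2 green z 0.04199877173258268 rect ((254.3426971435547, 563.2864990234375), (85.54816436767578, 171.78472900390625), 40.92572021484375)
red 0.04 6 px 420 422 396 402 [0.3968 0.6854 0.0406] [0.3978 0.6867 0.0497] [0.3973 0.686  0.0452]
red 0.068 484 px 336 399 303 324 [0.2593 0.6208 0.0681] [0.2638 0.6795 0.085 ] [0.2605 0.6501 0.0779]
fin 0.06812191989490402 ((281.5853576660156, 592.7979736328125), (104.96701049804688, 143.35743713378906), 0.6799134612083435)
pin 28 [0.2525177  0.5860878  0.05573316]
```

Every row needs all seven keys, so the arm hasn't moved. That picture only shows the tray under the start pose. I'm sending full rows now.

play_rows --commands '[{"x": 0, "y": -40, "z": 30, "ax": 0, "ay": 0, "az": 0, "jaw": 1}, {"x": 30, "y": -80, "z": 50, "ax": 0, "ay": 0, "az": 0, "jaw": 1}, {"x": 70, "y": -110, "z": 60, "ax": 0, "ay": 0, "az": 0, "jaw": 1}, {"x": 110, "y": -140, "z": 60, "ax": 0, "ay": 0, "az": 2, "jaw": 1}, {"x": 150, "y": -170, "z": 60, "ax": 0, "ay": 0, "az": 4, "jaw": 1}, {"x": 180, "y": -210, "z": 60, "ax": 0, "ay": 0, "az": 6, "jaw": 1}, {"x": 210, "y": -250, "z": 60, "ax": 0, "ay": 0, "az": 8, "jaw": 1}, {"x": 240, "y": -290, "z": 60, "ax": 0, "ay": 0, "az": 9.4, "jaw": 1}]'

```text
time_s: 1.05
position: [0.4052, 0.3399, 0.3083]
eef_rot: [[-0.996, 0.094, 0.0], [0.094, 0.996, 0.0], [-0.0, 0.0, -1.0]]
wrist_force: [0.9, -0.2, -0.4]
gripper_width: 0.0856
grip_force: 0.0
```

play_rows --commands '[{"x": 30, "y": -40, "z": 0, "ax": 0, "ay": 0, "az": 0, "jaw": 1}, {"x": 60, "y": -80, "z": 0, "ax": 0, "ay": 0, "az": 0, "jaw": 1}, {"x": 80, "y": -120, "z": 0, "ax": 0, "ay": 0, "az": 0, "jaw": 1}, {"x": 80, "y": -128, "z": 0, "ax": 0, "ay": 0, "az": 0, "jaw": 1}, {"x": 80, "y": -128, "z": 0, "ax": 0, "ay": 0, "az": 0, "jaw": 1}, {"x": 80, "y": -128, "z": 0, "ax": 0, "ay": 0, "az": 0, "jaw": 1}, {"x": 80, "y": -128, "z": 0, "ax": 0, "ay": 0, "az": 0, "jaw": 1}, {"x": 80, "y": -128, "z": 0, "ax": 0, "ay": 0, "az": 0, "jaw": 1}]'

```text
time_s: 1.85
position: [0.4838, 0.2149, 0.3083]
eef_rot: [[-0.996, 0.094, 0.0], [0.094, 0.996, 0.0], [-0.0, 0.0, -1.0]]
wrist_force: [0.1, 0.7, 0.8]
gripper_width: 0.0856
grip_force: 0.0
```

Run:
```python
from h import *
c=cam('wrist'); save(c,'w3.png'); np.save('pics/w3.npy',c,allow_pickle=True)
s=robot.observe();print(s['position'],s['joints'].round(3),s['eef_rot'].round(3).tolist())
```

```text
[0.48387991 0.21472883 0.30832399] [ 0.203 -0.087  1.8    0.     1.428 -1.274] [[-0.996, 0.094, 0.0], [0.094, 0.996, 0.0], [-0.0, 0.0, -1.0]]
```

View pics/w3.png

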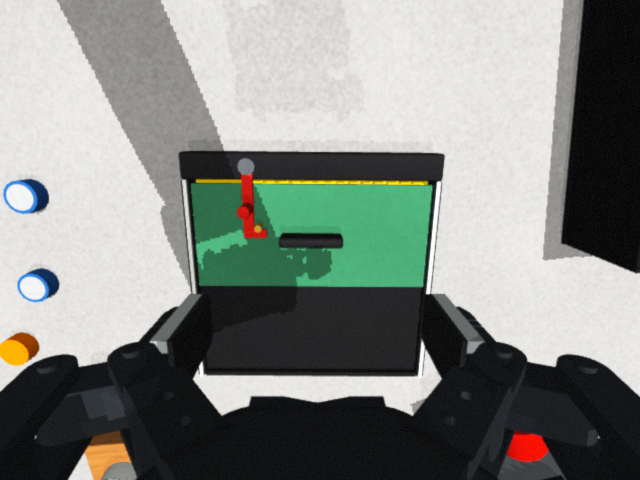

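The wrist view shows the case square-on: pivot (246,166), knob (244,211), pin (258,230), fin (280–342,240), ledge corners (181,153) and (444,153).

Run:
```python
from h import *
c=np.load('pics/w3.npy',allow_pickle=True).item(); W=world(c)
hsv=cv2.cvtColor(c['color'],cv2.COLOR_RGB2HSV); H,S,V=[hsv[...,i].astype(int) for i in range(3)]
for nm,u,v,h in(('pivot',246,166,.05),('knob',244,211,.076),('pin',258,230,.056),('finL',281,239,.068),('finR',341,239,.068),('ledgeL',181,153,.042),('ledgeR',444,153,.042),('backL',197,375,.042),('backR',422,375,.042)):
    print(nm,ray(c,u,v,h).round(4),'depth',W[v,u].round(4))
g=(H>60)&(H<90)&(S>90)&(abs(W[...,2]-.042)<.006)
print('green',np.median(W[...,2][g]),cv2.minAreaRect((W[g][:,:2]*1000).astype(np.float32)))
m=(V<80)&(abs(W[...,2]-.068)<.004)&(W[...,0]<.56)&(W[...,0]>.45)&(W[...,1]>.12)&(W[...,1]<.3)
print('fin',np.median(W[...,2][m]),cv2.minAreaRect((W[m][:,:2]*1000).astype(np.float32)))
m=(W[...,2]>.072)&(W[...,2]<.085)&(np.hypot(W[...,0]-.485,W[...,1]-.137)<.05)
print('knob',m.sum(),W[m].mean(0),W[m].min(0),W[m].max(0))
m=(abs(W[...,2]-.042)<.005)&(np.hypot(W[...,0]-.56,W[...,1]-.2)<.26)&((V<80)|g|(V>190))
m[300:]=0
k,l,st,ce=cv2.connectedComponentsWithStats(m.astype(np.uint8));i=1+st[1:,4].argmax()
print('front',st[i],cv2.minAreaRect((W[l==i][:,:2]*1000).astype(np.float32)))
```

```text
pivot [0.4349 0.1435 0.05  ] depth [0.4349 0.1438 0.0514]
knob [0.4787 0.14   0.076 ] depth [0.4783 0.1405 0.0783]
pin [0.5048 0.1477 0.056 ] depth [0.5043 0.1481 0.0579]
finL [0.5142 0.1734 0.068 ] depth [0.5139 0.1736 0.0692]
finR [0.5203 0.2379 0.068 ] depth [0.5205 0.2379 0.0671]
ledgeL [0.4151 0.0738 0.042 ] depth [0.4151 0.0735 0.041 ]
ledgeR [0.4417 0.3575 0.042 ] depth [0.4442 0.3714 0.0017]
backL [0.6924 0.0398 0.042 ] depth [0.7205 0.0213 0.0019]
backR [0.7197 0.3298 0.042 ] depth [0.7179 0.3292 0.0444]
green 0.043497125128782954 ((540.3538818359375, 321.065185546875), (319.4696044921875, 510.61419677734375), 16.79860496520996)
fin 0.06911598743221403 ((510.9670715332031, 182.38894653320312), (115.8043212890625, 29.643512725830078), 65.7160415649414)
knob 146 [0.47950477 0.13906133 0.07693657] [0.47329897 0.13225126 0.07280729] [0.48637148 0.14552488 0.07938889]
front [  179   152   265   148 30112] ((513.9922485351562, 205.24093627929688), (287.69659423828125, 174.16075134277344), 84.0919418334961)
```

play_rows --commands '[{"x": -5, "y": -40, "z": -20, "ax": 0, "ay": 0, "az": 0, "jaw": 0}, {"x": -5, "y": -75, "z": -50, "ax": 0, "ay": 0, "az": 0, "jaw": 0}, {"x": -5, "y": -75, "z": -95, "ax": 0, "ay": 0, "az": 0, "jaw": 0}, {"x": -5, "y": -75, "z": -140, "ax": 0, "ay": 0, "az": 0, "jaw": 0}, {"x": -5, "y": -75, "z": -175, "ax": 0, "ay": 0, "az": 0, "jaw": 0}, {"x": -5, "y": -75, "z": -190, "ax": 0, "ay": 0, "az": 0, "jaw": 0}, {"x": -5, "y": -75, "z": -190, "ax": 0, "ay": 0, "az": 0, "jaw": 0}, {"x": -5, "y": -75, "z": -190, "ax": 0, "ay": 0, "az": 0, "jaw": 0}]'

```text
time_s: 2.7
position: [0.4797, 0.1391, 0.1189]
eef_rot: [[-0.995, 0.095, 0.001], [0.095, 0.995, 0.0], [-0.001, 0.0, -1.0]]
wrist_force: [-0.4, -0.7, 1.1]
gripper_width: 0.0428
grip_force: 0.0
```

Run:
```python
from h import *
c=cam('wrist'); save(c,'w4.png'); np.save('pics/w4.npy',c,allow_pickle=True)
W=world(c)
m=(W[...,2]>.07)&(W[...,2]<.085)&(np.hypot(W[...,0]-.479,W[...,1]-.139)<.02)
v,u=np.nonzero(m);print('knob',m.sum(),W[m].mean(0),u.mean(),v.mean(), robot.observe()['position'],robot.observe()['gripper_width'])
```

```text
knob 607 [0.47838335 0.13858163 0.07653883] 315.3130148270181 275.2998352553542 [0.4803442  0.13911411 0.11972334] 0.042498433778672684
```

View pics/w4.png

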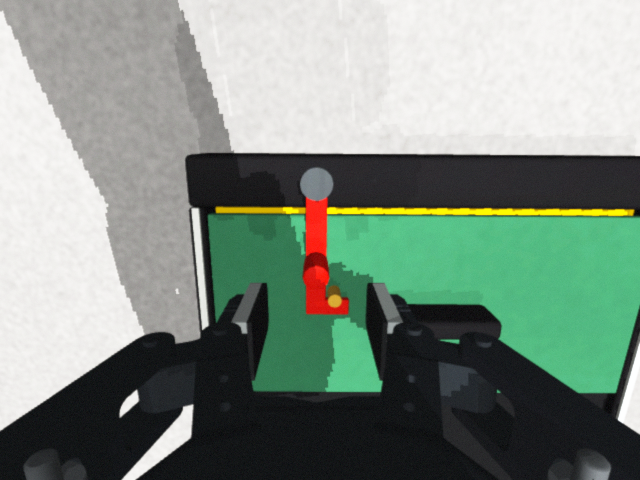

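The knob (315,275) sits midway between the pads, and the cover looks a few mm ajar (yellow strip at row 211). I'm lowering and closing on the knob.

play_rows --newtons 25 --commands '[{"x": -1, "y": 0, "z": -20, "ax": 0, "ay": 0, "az": 0, "jaw": 0}, {"x": -1, "y": 0, "z": -40, "ax": 0, "ay": 0, "az": 0, "jaw": 0}, {"x": -1, "y": 0, "z": -48, "ax": 0, "ay": 0, "az": 0, "jaw": 0}, {"x": -1, "y": 0, "z": -48, "ax": 0, "ay": 0, "az": 0, "jaw": -0.5}, {"x": -1, "y": 0, "z": -48, "ax": 0, "ay": 0, "az": 0, "jaw": -1}, {"x": -1, "y": 0, "z": -48, "ax": 0, "ay": 0, "az": 0, "jaw": -1}, {"x": -1, "y": 0, "z": -48, "ax": 0, "ay": 0, "az": 0, "jaw": -1}, {"x": -1, "y": 0, "z": -48, "ax": 0, "ay": 0, "az": 0, "jaw": -1}]'

```text
time_s: 3.55
position: [0.4794, 0.1387, 0.0716]
eef_rot: [[-0.995, 0.095, 0.002], [0.095, 0.995, -0.0], [-0.002, 0.0, -1.0]]
wrist_force: [-0.4, -1.0, 5.6]
gripper_width: 0.0129
grip_force: 25.6
```

Run:
```python
import numpy as np
P=np.array([434.5,143.5]);k=np.array([479,139])
a0=-5.4
for t in range(0,105,8):
    a=np.radians(a0-t); print(t,(P+45*np.array([np.cos(a),np.sin(a)])-P-45*np.array([np.cos(np.radians(a0)),np.sin(np.radians(a0))])).round(1))
```

```text
0 [ 0. -0.]
8 [-1.  -6.2]
16 [ -2.9 -12.2]
24 [ -5.6 -17.9]
32 [ -9.1 -23.1]
40 [-13.2 -27.8]
48 [-18.  -31.9]
56 [-23.3 -35.3]
64 [-29.  -37.9]
72 [-35.  -39.7]
80 [-41.2 -40.6]
88 [-47.5 -40.7]
96 [-53.7 -39.9]
104 [-59.7 -38.2]
```

play_rows --commands '[{"x": -0.3, "y": -3, "z": 0, "ax": 0, "ay": 0, "az": -4, "jaw": -1}, {"x": -1, "y": -6.2, "z": 0, "ax": 0, "ay": 0, "az": -8, "jaw": -1}, {"x": -2.9, "y": -12.2, "z": 0, "ax": 0, "ay": 0, "az": -16, "jaw": -1}, {"x": -5.6, "y": -17.9, "z": 0, "ax": 0, "ay": 0, "az": -24, "jaw": -1}, {"x": -9.1, "y": -23.1, "z": 0, "ax": 0, "ay": 0, "az": -32, "jaw": -1}, {"x": -13.2, "y": -27.8, "z": 0, "ax": 0, "ay": 0, "az": -40, "jaw": -1}, {"x": -18, "y": -31.9, "z": 0, "ax": 0, "ay": 0, "az": -48, "jaw": -1}, {"x": -18, "y": -31.9, "z": 0, "ax": 0, "ay": 0, "az": -48, "jaw": -1}]'

```text
time_s: 4.35
position: [0.4611, 0.1069, 0.0716]
eef_rot: [[-0.593, 0.805, 0.002], [0.805, 0.593, 0.001], [-0.001, 0.002, -1.0]]
wrist_force: [-1.3, 0.3, 5.9]
gripper_width: 0.0127
grip_force: 25.7
```

play_rows --commands '[{"x": -5.3, "y": -3.4, "z": 0, "ax": 0, "ay": 0, "az": -8, "jaw": -1}, {"x": -11, "y": -6, "z": 0, "ax": 0, "ay": 0, "az": -16, "jaw": -1}, {"x": -17, "y": -7.8, "z": 0, "ax": 0, "ay": 0, "az": -24, "jaw": -1}, {"x": -23.2, "y": -8.7, "z": 0, "ax": 0, "ay": 0, "az": -32, "jaw": -1}, {"x": -29.5, "y": -8.8, "z": 0, "ax": 0, "ay": 0, "az": -40, "jaw": -1}, {"x": -35.7, "y": -8, "z": 0, "ax": 0, "ay": 0, "az": -48, "jaw": -1}, {"x": -40.5, "y": -6.7, "z": 0, "ax": 0, "ay": 0, "az": -54, "jaw": -1}, {"x": -40.5, "y": -6.7, "z": 0, "ax": 0, "ay": 0, "az": -54, "jaw": -1}]'

```text
time_s: 5.15
position: [0.4209, 0.1005, 0.0716]
eef_rot: [[0.302, 0.953, 0.003], [0.953, -0.302, 0.001], [0.002, 0.003, -1.0]]
wrist_force: [0.4, 1.8, 6.0]
gripper_width: 0.0131
grip_force: 25.7
```

play_rows --commands '[{"x": 0, "y": 0, "z": 0, "ax": 0, "ay": 0, "az": 0, "jaw": -0.1}, {"x": 0, "y": 0, "z": 0, "ax": 0, "ay": 0, "az": 0, "jaw": -0.1}, {"x": 0, "y": 0, "z": 0, "ax": 0, "ay": 0, "az": 0, "jaw": -0.1}, {"x": 0, "y": 0, "z": 20, "ax": 0, "ay": 0, "az": 0, "jaw": -0.1}, {"x": 0, "y": 0, "z": 50, "ax": 0, "ay": 0, "az": 0, "jaw": -0.1}, {"x": 35, "y": 35, "z": 55, "ax": 0, "ay": 0, "az": 4, "jaw": -0.1}, {"x": 65, "y": 70, "z": 55, "ax": 0, "ay": 0, "az": 8, "jaw": -0.1}, {"x": 96, "y": 105, "z": 55, "ax": 0, "ay": 0, "az": 12.1, "jaw": -0.1}]'

```text
time_s: 5.95
position: [0.517, 0.2064, 0.1258]
eef_rot: [[0.091, 0.996, 0.001], [0.996, -0.091, 0.0], [0.0, 0.001, -1.0]]
wrist_force: [0.9, -0.6, 0.6]
gripper_width: 0.0383
grip_force: 0.0
```

play_rows --commands '[{"x": 0, "y": 0, "z": 0, "ax": 0, "ay": 0, "az": 0, "jaw": -0.1}, {"x": 0, "y": 0, "z": 0, "ax": 0, "ay": 0, "az": 0, "jaw": -0.1}, {"x": 0, "y": 0, "z": 0, "ax": 0, "ay": 0, "az": 0, "jaw": -0.1}, {"x": 0, "y": 0, "z": 0, "ax": 0, "ay": 0, "az": 0, "jaw": -0.1}, {"x": 0, "y": 0, "z": 0, "ax": 0, "ay": 0, "az": 0, "jaw": -0.1}, {"x": 0, "y": 0, "z": 0, "ax": 0, "ay": 0, "az": 0, "jaw": -0.1}, {"x": 0, "y": 0, "z": 0, "ax": 0, "ay": 0, "az": 0, "jaw": -0.1}, {"x": 0, "y": 0, "z": 0, "ax": 0, "ay": 0, "az": 0, "jaw": -0.1}]'

```text
time_s: 6.75
position: [0.5158, 0.205, 0.1254]
eef_rot: [[0.094, 0.996, 0.0], [0.996, -0.094, 0.0], [0.0, 0.0, -1.0]]
wrist_force: [0.2, -0.8, 0.6]
gripper_width: 0.0381
grip_force: 0.0
```

Run:
```python
from h import *
c=cam('wrist'); save(c,'w5.png')
W=world(c);o=robot.observe();print(o['position'],o['joints'].round(2))
V=c['color'].max(2)
m=(abs(W[...,2]-.068)<.003)&(V<90)&(abs(W[...,0]-.517)<.025)&(abs(W[...,1]-.205)<.05)
v,u=np.nonzero(m);print('fin',m.sum(),u.min(),u.max(),v.min(),v.max(),W[m].mean(0),cv2.minAreaRect((W[m][:,:2]*1000).astype(np.float32)))
s=cam('scene');X=world(s);hsv=cv2.cvtColor(s['color'],cv2.COLOR_RGB2HSV)
r=(hsv[...,1]>150)&((hsv[...,0]<4)|(hsv[...,0]>174))&(X[...,0]<.6)&(X[...,0]>.38)&(X[...,1]>.03)&(X[...,1]<.3)&(X[...,2]>.03)
v,u=np.nonzero(r);print('red scene',r.sum(),u.min(),u.max(),v.min(),v.max(),X[r].min(0),X[r].max(0))
```

```text
[0.51582031 0.20500699 0.12536268] [0.17 0.17 1.89 0.   1.08 0.27]
fin 2490 316 338 204 323 [0.52157231 0.20693012 0.06886723] ((521.477783203125, 205.0467987060547), (69.52753448486328, 11.840044021606445), 84.1986083984375)
red scene 177 379 472 136 246 [0.40691291 0.05231526 0.03084363] [0.5987654  0.23207897 0.27662736]
```

View pics/w5.png

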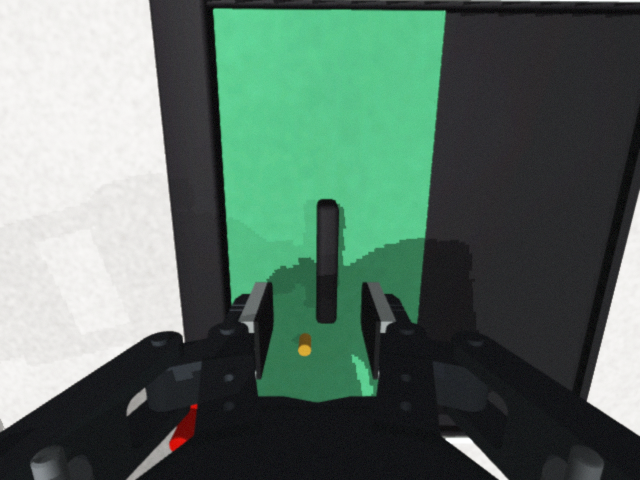

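The fin (327,260) centre is at (0.5215, 0.205), top 69 mm and 69.5 × 11.8 mm, so I shift +5 mm in x. The red knob now lies out by the ledge at (185,425). Next I grip the fin and slide the cover open.

play_rows --newtons 40 --commands '[{"x": 5, "y": 0, "z": -20, "ax": 0, "ay": 0, "az": 0, "jaw": -0.1}, {"x": 5, "y": 0, "z": -45, "ax": 0, "ay": 0, "az": 0, "jaw": -0.1}, {"x": 5, "y": 0, "z": -61, "ax": 0, "ay": 0, "az": 0, "jaw": -0.1}, {"x": 5, "y": 0, "z": -61, "ax": 0, "ay": 0, "az": 0, "jaw": -0.1}, {"x": 5, "y": 0, "z": -61, "ax": 0, "ay": 0, "az": 0, "jaw": -1}, {"x": 5, "y": 0, "z": -61, "ax": 0, "ay": 0, "az": 0, "jaw": -1}, {"x": 5, "y": 0, "z": -61, "ax": 0, "ay": 0, "az": 0, "jaw": -1}, {"x": 5, "y": 0, "z": -61, "ax": 0, "ay": 0, "az": 0, "jaw": -1}]'

```text
time_s: 7.65
position: [0.5218, 0.2053, 0.0656]
eef_rot: [[0.094, 0.996, 0.002], [0.996, -0.094, 0.001], [0.001, 0.002, -1.0]]
wrist_force: [-0.4, -0.0, 3.5]
gripper_width: 0.0112
grip_force: 43.1
```

play_rows --commands '[{"x": 10, "y": -1, "z": 0, "ax": 0, "ay": 0, "az": 0, "jaw": -1}, {"x": 28, "y": -2.6, "z": 0, "ax": 0, "ay": 0, "az": 0, "jaw": -1}, {"x": 46, "y": -4.3, "z": 0, "ax": 0, "ay": 0, "az": 0, "jaw": -1}, {"x": 64, "y": -6, "z": 0, "ax": 0, "ay": 0, "az": 0, "jaw": -1}, {"x": 82, "y": -7.8, "z": 0, "ax": 0, "ay": 0, "az": 0, "jaw": -1}, {"x": 100, "y": -9.4, "z": 0, "ax": 0, "ay": 0, "az": 0, "jaw": -1}, {"x": 112, "y": -10.6, "z": 0, "ax": 0, "ay": 0, "az": 0, "jaw": -1}, {"x": 116, "y": -11, "z": 0, "ax": 0, "ay": 0, "az": 0, "jaw": -1}]'

```text
time_s: 8.45
position: [0.6371, 0.1936, 0.0655]
eef_rot: [[0.095, 0.996, -0.003], [0.996, -0.095, -0.001], [-0.001, -0.003, -1.0]]
wrist_force: [-14.6, -3.3, 16.5]
gripper_width: 0.0108
grip_force: 44.9
```

play_rows --commands '[{"x": 1, "y": 0, "z": 0, "ax": 0, "ay": 0, "az": 0, "jaw": -1}, {"x": 2, "y": 0, "z": 0, "ax": 0, "ay": 0, "az": 0, "jaw": -1}, {"x": 2, "y": 0, "z": 0, "ax": 0, "ay": 0, "az": 0, "jaw": -1}, {"x": 2, "y": 0, "z": 0, "ax": 0, "ay": 0, "az": 0, "jaw": -1}, {"x": 2, "y": 0, "z": 0, "ax": 0, "ay": 0, "az": 0, "jaw": -1}, {"x": 2, "y": 0, "z": 0, "ax": 0, "ay": 0, "az": 0, "jaw": -1}, {"x": 2, "y": 0, "z": 0, "ax": 0, "ay": 0, "az": 0, "jaw": -1}, {"x": 2, "y": 0, "z": 0, "ax": 0, "ay": 0, "az": 0, "jaw": -1}]'

```text
time_s: 9.25
position: [0.6371, 0.1936, 0.0656]
eef_rot: [[0.094, 0.996, -0.005], [0.996, -0.094, -0.002], [-0.002, -0.005, -1.0]]
wrist_force: [-11.8, -4.4, 12.0]
gripper_width: 0.0111
grip_force: 44.4
```

The cover stopped at its open end. I'm releasing it and looking into the compartment.

play_rows --commands '[{"x": -2, "y": 0, "z": 0, "ax": 0, "ay": 0, "az": 0, "jaw": -0.3}, {"x": -2, "y": 0, "z": 0, "ax": 0, "ay": 0, "az": 0, "jaw": -0.1}, {"x": -2, "y": 0, "z": 0, "ax": 0, "ay": 0, "az": 0, "jaw": -0.1}, {"x": -2, "y": 0, "z": 30, "ax": 0, "ay": 0, "az": 0, "jaw": 0.3}, {"x": -30, "y": 0, "z": 80, "ax": 0, "ay": 0, "az": 0, "jaw": 0.3}, {"x": -70, "y": 0, "z": 125, "ax": 0, "ay": 0, "az": 0, "jaw": 0.3}, {"x": -110, "y": 10, "z": 170, "ax": 0, "ay": 0, "az": 0, "jaw": 0.3}, {"x": -120, "y": 20, "z": 210, "ax": 0, "ay": 0, "az": 0, "jaw": 0.3}]'

```text
time_s: 10.05
position: [0.5241, 0.2103, 0.2577]
eef_rot: [[0.094, 0.996, -0.003], [0.996, -0.094, -0.0], [-0.001, -0.003, -1.0]]
wrist_force: [0.0, 1.4, -0.0]
gripper_width: 0.0554
grip_force: 0.0
```

play_rows --commands '[{"x": 0, "y": 0, "z": 0, "ax": 0, "ay": 0, "az": 0, "jaw": 0.3}, {"x": 0, "y": 0, "z": 0, "ax": 0, "ay": 0, "az": 0, "jaw": 0.3}, {"x": 0, "y": 0, "z": 0, "ax": 0, "ay": 0, "az": 0, "jaw": 0.3}, {"x": 0, "y": 0, "z": 0, "ax": 0, "ay": 0, "az": 0, "jaw": 0.3}, {"x": 0, "y": 0, "z": 0, "ax": 0, "ay": 0, "az": 0, "jaw": 0.3}, {"x": 0, "y": 0, "z": 0, "ax": 0, "ay": 0, "az": 0, "jaw": 0.3}, {"x": 0, "y": 0, "z": 0, "ax": 0, "ay": 0, "az": 0, "jaw": 0.3}, {"x": 0, "y": 0, "z": 0, "ax": 0, "ay": 0, "az": 0, "jaw": 0.3}]'

```text
time_s: 10.85
position: [0.5266, 0.2103, 0.2575]
eef_rot: [[0.094, 0.996, -0.0], [0.996, -0.094, -0.0], [-0.0, -0.0, -1.0]]
wrist_force: [-1.2, -0.1, -0.8]
gripper_width: 0.056
grip_force: 0.0
```

Run:
```python
from h import *
c=cam('wrist'); save(c,'w6.png'); np.save('pics/w6.npy',c,allow_pickle=True)
print(robot.observe()['position'],robot.observe()['joints'].round(2))
```

```text
[0.52661944 0.21037853 0.25756639] [0.18 0.04 1.76 0.   1.33 0.27]
```

View pics/w6.png

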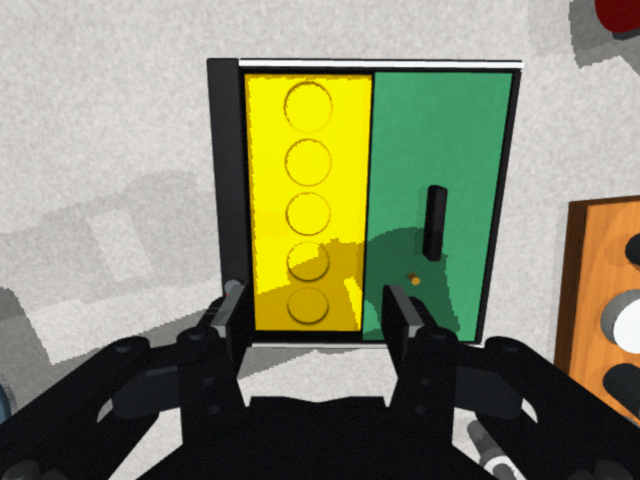

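The compartment is open with five empty pockets at (308,107), (308,162), (308,213), (307,260) and (307,305). I'm measuring the pockets and re-measuring the blocks.

```bash
cat >> h.py <<'E'
def tri(s,a,c,b):
    A=[];B=[]
    for k,(u,v) in((s,a),(c,b)):
        M=np.linalg.inv(k['camera_from_world']);d=M[:3,:3]@[(u-k['cx'])/k['fx'],-(v-k['cy'])/k['fy'],-1];d/=np.linalg.norm(d)
        Q=np.eye(3)-np.outer(d,d);A.append(Q);B.append(Q@M[:3,3])
    return np.linalg.solve(sum(A),sum(B))
def blocks(c,r=.045):
    "blue blobs near table: outline (blue rim + enclosed face) -> world pts"
    W=world(c);hsv=cv2.cvtColor(c['color'],cv2.COLOR_RGB2HSV);H,S,V=[hsv[...,i].astype(int) for i in range(3)]
    m=((H>100)&(H<130)&(S>90)&(V>40)&(W[...,2]>-.01)&(W[...,2]<.05)).astype(np.uint8)
    m=cv2.morphologyEx(m,cv2.MORPH_CLOSE,np.ones((3,3)))
    out=[]
    for k in cv2.findContours(m,cv2.RETR_EXTERNAL,cv2.CHAIN_APPROX_NONE)[0]:
        f=np.zeros(m.shape,np.uint8);cv2.drawContours(f,[k],-1,1,-1)
        t=(f>0)&(S<90)&(V>90)        # bright face
        P=W[t]
        if t.sum()>12 and P[:,1].min()>-.45:
            v,u=np.nonzero(t); out.append((u.mean().round(1),v.mean().round(1),t.sum(),P.mean(0).round(4),np.median(P[:,2]).round(3)))
    return out
E
python3 - <<'E'
from h import *
c=np.load('pics/w6.npy',allow_pickle=True).item()
for u,v in((308,107),(308,162),(308,213),(307,260),(307,305)): print('pocket',ray(c,u,v,.02).round(4),world(c)[v,u].round(4))
for n in('scene','side'):
    for b in blocks(cam(n)):print(n,b)
E
```

```text
pocket [0.5278 0.3107 0.02  ] [0.5277 0.3112 0.0135]
pocket [0.5225 0.2587 0.02  ] [0.5224 0.2584 0.0149]
pocket [0.5173 0.2066 0.02  ] [0.517  0.2054 0.0139]
pocket [0.511  0.1549 0.02  ] [0.5106 0.1528 0.0138]
pocket [0.5056 0.1016 0.02  ] [0.505  0.0978 0.0122]
```

play_rows --commands '[{"x": 0, "y": -40, "z": 40, "ax": 0, "ay": 0, "az": 0, "jaw": 0.5}, {"x": 0, "y": -85, "z": 43, "ax": 0, "ay": 0, "az": 0, "jaw": 0.5}, {"x": 0, "y": -130, "z": 43, "ax": 0, "ay": 0, "az": 0, "jaw": 0.5}, {"x": -5, "y": -175, "z": 43, "ax": 0, "ay": 0, "az": 0, "jaw": 0.5}, {"x": -10, "y": -220, "z": 43, "ax": 0, "ay": 0, "az": 0, "jaw": 0.5}, {"x": -15, "y": -265, "z": 43, "ax": 0, "ay": 0, "az": 0, "jaw": 0.5}, {"x": -15, "y": -310, "z": 43, "ax": 0, "ay": 0, "az": 0, "jaw": 0.5}, {"x": -15, "y": -350, "z": 43, "ax": 0, "ay": 0, "az": 0, "jaw": 0.5}]'

```text
time_s: 11.8
position: [0.5112, -0.1417, 0.301]
eef_rot: [[0.095, 0.996, 0.001], [0.996, -0.095, -0.0], [-0.0, 0.001, -1.0]]
wrist_force: [0.4, -0.8, -0.4]
gripper_width: 0.0641
grip_force: 0.0
```

play_rows --commands '[{"x": 0, "y": 0, "z": 0, "ax": 0, "ay": 0, "az": 0, "jaw": 0.5}, {"x": 0, "y": 0, "z": 0, "ax": 0, "ay": 0, "az": 0, "jaw": 0.5}, {"x": 0, "y": 0, "z": 0, "ax": 0, "ay": 0, "az": 0, "jaw": 0.5}, {"x": 0, "y": 0, "z": 0, "ax": 0, "ay": 0, "az": 0, "jaw": 0.5}, {"x": 0, "y": 0, "z": 0, "ax": 0, "ay": 0, "az": 0, "jaw": 0.5}, {"x": 0, "y": 0, "z": 0, "ax": 0, "ay": 0, "az": 0, "jaw": 0.5}, {"x": 0, "y": 0, "z": 0, "ax": 0, "ay": 0, "az": 0, "jaw": 0.5}, {"x": 0, "y": 0, "z": 0, "ax": 0, "ay": 0, "az": 0, "jaw": 0.5}]'

```text
time_s: 12.6
position: [0.5116, -0.1394, 0.3007]
eef_rot: [[0.093, 0.996, 0.0], [0.996, -0.093, -0.0], [-0.0, 0.0, -1.0]]
wrist_force: [0.2, -1.0, 0.4]
gripper_width: 0.0638
grip_force: 0.0
```

Run:
```python
from h import *
c=cam('wrist'); save(c,'w7.png'); np.save('pics/w7.npy',c,allow_pickle=True)
print(robot.observe()['position'],robot.observe()['joints'].round(2))
for b in blocks(c):print(b, ray(c,b[0],b[1],.02).round(4))
```

```text
[ 0.51161644 -0.13945201  0.30070038] [-0.48 -0.08  1.81  0.    1.41 -0.39]
(np.float64(368.1), np.float64(292.6), np.int64(453), array([ 0.5649, -0.2581,  0.0226]), np.float64(0.022)) [ 0.5653 -0.2593  0.02  ]
(np.float64(359.4), np.float64(209.9), np.int64(554), array([ 0.5604, -0.1527,  0.0246]), np.float64(0.022)) [ 0.5609 -0.1535  0.02  ]
(np.float64(260.3), np.float64(201.8), np.int64(561), array([ 0.4471, -0.1327,  0.023 ]), np.float64(0.022)) [ 0.4466 -0.1332  0.02  ]
```

View pics/w7.png

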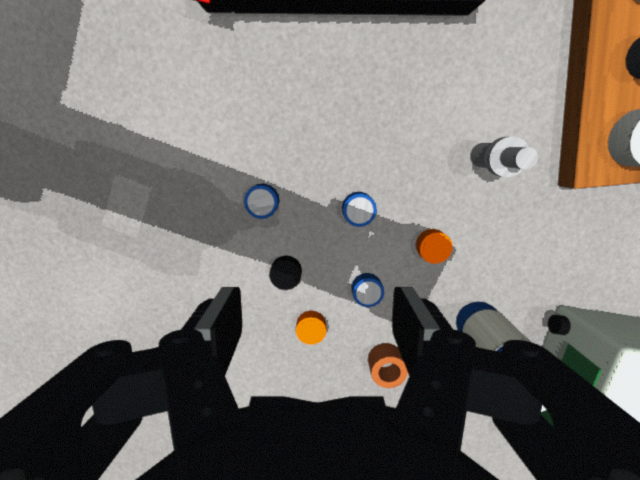

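The wrist view shows blocks A (261,201), B (359,209) and C (368,291). The black disc (286,272), orange discs (311,327) and (434,246) and ring (389,368) stay put. Both measurements agree within 3 mm. I'm fetching A first.

play_rows --newtons 70 --commands '[{"x": -32, "y": 3, "z": -40, "ax": 0, "ay": 0, "az": 0, "jaw": 0.5}, {"x": -64, "y": 6, "z": -80, "ax": 0, "ay": 0, "az": 0, "jaw": 0.5}, {"x": -64, "y": 6, "z": -125, "ax": 0, "ay": 0, "az": 0, "jaw": 0.5}, {"x": -64, "y": 6, "z": -170, "ax": 0, "ay": 0, "az": 0, "jaw": 0.5}, {"x": -64, "y": 6, "z": -215, "ax": 0, "ay": 0, "az": 0, "jaw": 0.5}, {"x": -64, "y": 6, "z": -250, "ax": 0, "ay": 0, "az": 0, "jaw": 0.5}, {"x": -64, "y": 6, "z": -270, "ax": 0, "ay": 0, "az": 0, "jaw": 0.5}, {"x": -64, "y": 6, "z": -278, "ax": 0, "ay": 0, "az": 0, "jaw": 0.5}]'

```text
time_s: 13.45
position: [0.4461, -0.1328, 0.0205]
eef_rot: [[0.094, 0.996, -0.004], [0.996, -0.094, 0.002], [0.002, -0.004, -1.0]]
wrist_force: [-0.5, -1.4, -0.5]
gripper_width: 0.064
grip_force: 0.0
```

play_rows --commands '[{"x": 0, "y": 0, "z": 0, "ax": 0, "ay": 0, "az": 0, "jaw": 0.5}, {"x": 0, "y": 0, "z": 0, "ax": 0, "ay": 0, "az": 0, "jaw": 0.2}, {"x": 0, "y": 0, "z": 0, "ax": 0, "ay": 0, "az": 0, "jaw": -0.3}, {"x": 0, "y": 0, "z": 0, "ax": 0, "ay": 0, "az": 0, "jaw": -0.3}, {"x": 0, "y": 0, "z": 0, "ax": 0, "ay": 0, "az": 0, "jaw": -0.3}, {"x": 0, "y": 0, "z": 0, "ax": 0, "ay": 0, "az": 0, "jaw": -0.3}, {"x": 0, "y": 0, "z": 30, "ax": 0, "ay": 0, "az": 0, "jaw": -0.3}, {"x": 0, "y": 0, "z": 70, "ax": 0, "ay": 0, "az": 0, "jaw": -0.3}]'

```text
time_s: 14.25
position: [0.4461, -0.1328, 0.0925]
eef_rot: [[0.094, 0.996, -0.003], [0.996, -0.094, 0.002], [0.002, -0.004, -1.0]]
wrist_force: [0.5, -0.6, -1.8]
gripper_width: 0.0369
grip_force: 71.0
```

Run:
```python
from h import *
c=cam('wrist'); save(c,'w8.png'); o=robot.observe()
print(o['position'],o['gripper_width'],o['grip_force'],o['joints'].round(2))
W=world(c); V=c['color'].astype(int).max(2)
```

```text
[ 0.45110013 -0.13536469  0.1003273 ] 0.037100172866638276 71.43308758735657 [-0.53  0.01  2.11  0.    1.01 -0.44]
```

View pics/w8.png

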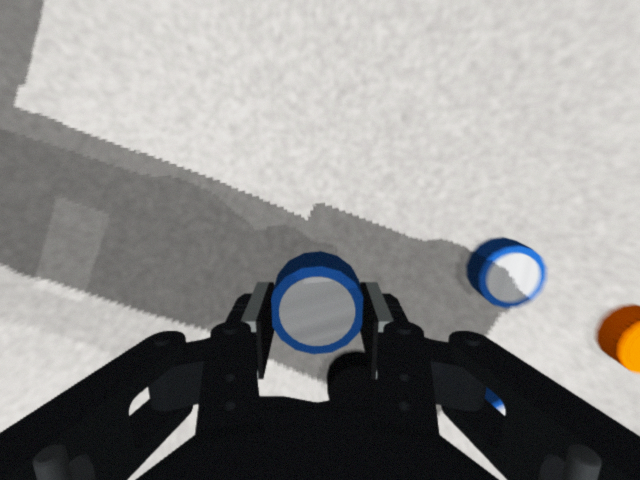

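Block A is held, face at (318,310), level between the pads. I'm carrying it to the middle pocket.

play_rows --commands '[{"x": 9, "y": 20, "z": 40, "ax": 0, "ay": 0, "az": 0, "jaw": -0.3}, {"x": 18, "y": 65, "z": 45, "ax": 0, "ay": 0, "az": 0, "jaw": -0.3}, {"x": 27, "y": 110, "z": 45, "ax": 0, "ay": 0, "az": 0, "jaw": -0.3}, {"x": 36, "y": 155, "z": 45, "ax": 0, "ay": 0, "az": 0, "jaw": -0.3}, {"x": 45, "y": 200, "z": 45, "ax": 0, "ay": 0, "az": 0, "jaw": -0.3}, {"x": 54, "y": 245, "z": 45, "ax": 0, "ay": 0, "az": 0, "jaw": -0.3}, {"x": 63, "y": 290, "z": 45, "ax": 0, "ay": 0, "az": 0, "jaw": -0.3}, {"x": 69, "y": 325, "z": 45, "ax": 0, "ay": 0, "az": 0, "jaw": -0.3}]'

```text
time_s: 15.1
position: [0.517, 0.194, 0.1386]
eef_rot: [[0.092, 0.996, 0.002], [0.996, -0.092, 0.001], [0.001, 0.002, -1.0]]
wrist_force: [-0.8, -1.0, -2.3]
gripper_width: 0.0368
grip_force: 71.4
```

play_rows --commands '[{"x": 0.5, "y": 14, "z": -20, "ax": 0, "ay": 0, "az": 0, "jaw": -0.3}, {"x": 0.5, "y": 14, "z": -40, "ax": 0, "ay": 0, "az": 0, "jaw": -0.3}, {"x": 0.5, "y": 14, "z": -60, "ax": 0, "ay": 0, "az": 0, "jaw": -0.3}, {"x": 0.5, "y": 14, "z": -65, "ax": 0, "ay": 0, "az": 0, "jaw": -0.3}, {"x": 0.5, "y": 14, "z": -65, "ax": 0, "ay": 0, "az": 0, "jaw": -0.3}, {"x": 0.5, "y": 14, "z": -65, "ax": 0, "ay": 0, "az": 0, "jaw": -0.3}, {"x": 0.5, "y": 14, "z": -65, "ax": 0, "ay": 0, "az": 0, "jaw": -0.3}, {"x": 0.5, "y": 14, "z": -65, "ax": 0, "ay": 0, "az": 0, "jaw": -0.3}]'

```text
time_s: 15.9
position: [0.5179, 0.2054, 0.0738]
eef_rot: [[0.094, 0.996, 0.002], [0.996, -0.094, 0.0], [0.001, 0.002, -1.0]]
wrist_force: [0.4, -0.1, -2.2]
gripper_width: 0.0372
grip_force: 71.4
```

```bash
cat >> h.py <<'E'
def held():
    "held block: face centre in world by fitting its blue ring at TCP height, plus yellow pocket check"
    c=cam('wrist'); o=robot.observe(); p=o['position']; hsv=cv2.cvtColor(c['color'],cv2.COLOR_RGB2HSV); H,S,V=[hsv[...,i].astype(int) for i in range(3)]
    W=world(c); near=np.hypot(W[...,0]-p[0],W[...,1]-p[1])<.035
    m=near&(S<90)&(abs(W[...,2]-p[2])<.012)&(V>70)
    v,u=np.nonzero(m)
    if len(u)<50: print('no face',len(u)); return c
    k=cv2.convexHull(np.stack([u,v],1).astype(np.int32)); (cu,cv_),ax,an=cv2.fitEllipse(k)
    z=np.median(W[...,2][m]); print('tcp',p.round(4),'width',o['gripper_width'].round(4),'grip',round(o['grip_force'],1),'face px',(round(cu),round(cv_)),np.round(ax),'depth z',z.round(4),'centre',ray(c,cu,cv_,z).round(4),'F',o['wrist_force'].round(1))
    return c
E
python3 -c "
from h import *
c=held(); save(c,'w9.png')"
```

```text
Traceback (most recent call last):
  File "h.py", line 47, in held
    z=np.median(W[...,2][m]); print('tcp',p.round(4),'width',o['gripper_width'].round(4),'grip',round(o['grip_force'],1),'face px',(round(cu),round(cv_)),np.round(ax),'depth z',z.round(4),'centre',ray(c,cu,cv_,z).round(4),'F',o['wrist_force'].round(1))
                                                             ^^^^^^^^^^^^^^^^^^^^^^^^
AttributeError: 'float' object has no attribute 'round'
```

```bash
sed -i "s/o\['gripper_width'\].round(4)/round(float(o['gripper_width']),4)/" h.py; python3 -c "
from h import *
c=held(); save(c,'w9.png'); np.save('pics/w9.npy',c,allow_pickle=True)"
```

```text
tcp [0.5175 0.2054 0.0734] width 0.0369 grip 71.4 face px (318, 312) [ 78. 150.] depth z 0.0704 centre [0.5182 0.2062 0.0704] F [-0.8 -0.1 -2.5]
```

play_rows --commands '[{"x": -1, "y": 0.5, "z": -12, "ax": 0, "ay": 0, "az": 0, "jaw": -0.3}, {"x": -1, "y": 0.5, "z": -24, "ax": 0, "ay": 0, "az": 0, "jaw": -0.3}, {"x": -1, "y": 0.5, "z": -30, "ax": 0, "ay": 0, "az": 0, "jaw": -0.3}, {"x": -1, "y": 0.5, "z": -34, "ax": 0, "ay": 0, "az": 0, "jaw": -0.3}, {"x": -1, "y": 0.5, "z": -37, "ax": 0, "ay": 0, "az": 0, "jaw": -0.3}, {"x": -1, "y": 0.5, "z": -37, "ax": 0, "ay": 0, "az": 0, "jaw": -0.3}, {"x": -1, "y": 0.5, "z": -37, "ax": 0, "ay": 0, "az": 0, "jaw": -0.3}, {"x": -1, "y": 0.5, "z": -37, "ax": 0, "ay": 0, "az": 0, "jaw": -0.3}]'

```text
time_s: 16.8
position: [0.5159, 0.2059, 0.0367]
eef_rot: [[0.094, 0.996, -0.002], [0.996, -0.094, -0.0], [-0.001, -0.002, -1.0]]
wrist_force: [-6.7, -1.9, 8.7]
gripper_width: 0.0371
grip_force: 72.4
```

```bash
python3 -c "
from h import *
held()"
```

```text
tcp [0.5159 0.2059 0.0367] width 0.0369 grip 72.4 face px (318, 312) [ 78. 151.] depth z 0.0336 centre [0.5165 0.2069 0.0336] F [-6.2 -1.9  8.4]
```

play_rows --commands '[{"x": -1, "y": 0, "z": 0, "ax": 0, "ay": 0, "az": 0, "jaw": -0.3}, {"x": -1, "y": 0, "z": 0, "ax": 0, "ay": 0, "az": 0, "jaw": 0.2}, {"x": -1, "y": 0, "z": 0, "ax": 0, "ay": 0, "az": 0, "jaw": 0.3}, {"x": -1, "y": 0, "z": 0, "ax": 0, "ay": 0, "az": 0, "jaw": 0.3}, {"x": -1, "y": 0, "z": 5, "ax": 0, "ay": 0, "az": 0, "jaw": 0.3}, {"x": -1, "y": 0, "z": 30, "ax": 0, "ay": 0, "az": 0, "jaw": 0.3}, {"x": -1, "y": 0, "z": 70, "ax": 0, "ay": 0, "az": 0, "jaw": 0.3}, {"x": -1, "y": 0, "z": 110, "ax": 0, "ay": 0, "az": 0, "jaw": 0.3}]'

```text
time_s: 17.65
position: [0.5145, 0.2058, 0.1466]
eef_rot: [[0.094, 0.996, -0.001], [0.996, -0.094, -0.0], [-0.0, -0.001, -1.0]]
wrist_force: [0.8, 0.2, -0.7]
gripper_width: 0.0555
grip_force: 0.0
```

play_rows --commands '[{"x": 0, "y": 0, "z": 40, "ax": 0, "ay": 0, "az": 0, "jaw": 0.3}, {"x": 0, "y": 0, "z": 60, "ax": 0, "ay": 0, "az": 0, "jaw": 0.3}, {"x": 0, "y": 0, "z": 60, "ax": 0, "ay": 0, "az": 0, "jaw": 0.3}, {"x": 0, "y": 0, "z": 60, "ax": 0, "ay": 0, "az": 0, "jaw": 0.3}, {"x": 0, "y": 0, "z": 60, "ax": 0, "ay": 0, "az": 0, "jaw": 0.3}, {"x": 0, "y": 0, "z": 60, "ax": 0, "ay": 0, "az": 0, "jaw": 0.3}, {"x": 0, "y": 0, "z": 60, "ax": 0, "ay": 0, "az": 0, "jaw": 0.3}, {"x": 0, "y": 0, "z": 60, "ax": 0, "ay": 0, "az": 0, "jaw": 0.3}]'

```text
time_s: 18.45
position: [0.5148, 0.2058, 0.2049]
eef_rot: [[0.094, 0.996, -0.001], [0.996, -0.094, -0.0], [-0.0, -0.001, -1.0]]
wrist_force: [0.0, 0.2, 1.3]
gripper_width: 0.0555
grip_force: 0.0
```

```bash
cat >> h.py <<'E'
def seated(c,x,y):
    "flatness and height of the face near (x,y)"
    W=world(c);hsv=cv2.cvtColor(c['color'],cv2.COLOR_RGB2HSV)
    m=(np.hypot(W[...,0]-x,W[...,1]-y)<.014)&(W[...,2]<.06)
    P=W[m]; A=np.c_[P[:,:2]-[x,y],np.ones(len(P))]; s=np.linalg.lstsq(A,P[:,2],rcond=None)[0]
    r=(hsv[...,0]>100)&(hsv[...,0]<130)&(hsv[...,1]>90)&(np.hypot(W[...,0]-x,W[...,1]-y)<.035)&(W[...,2]>.025)&(W[...,2]<.045)
    f=cv2.minEnclosingCircle((W[r][:,:2]*1000).astype(np.float32)) if r.sum()>5 else None
    print('face n',m.sum(),'z',s[2].round(4),'tilt deg',np.degrees(s[:2]).round(1),'ring',f)
def allblocks():
    S=cam('scene');D=cam('side')
    for c in(S,D):
        W=world(c);hsv=cv2.cvtColor(c['color'],cv2.COLOR_RGB2HSV);H,Sa,V=[hsv[...,i].astype(int) for i in range(3)]
        m=((H>105)&(H<130)&(Sa>100)&(V>40)&(W[...,2]>-.01)&(W[...,2]<.05)&(W[...,1]>-.42)).astype(np.uint8)
        k,l,st,ce=cv2.connectedComponentsWithStats(m)
        for i in range(1,k):
            if st[i,4]>15: print(c['n'],st[i].tolist(),W[l==i].mean(0).round(3))
E
python3 -c "
from h import *
c=cam('wrist'); seated(c,.517,.2065); np.save('pics/w10.npy',c,allow_pickle=True)
print(robot.observe()['position'])
allblocks()"
```

```text
face n 802 z 0.0337 tilt deg [ 0.1 -0.1] ring ((515.8594360351562, 206.98802185058594), 19.81298828125)
[0.51487577 0.20585974 0.20511338]
scene [438, 223, 15, 8, 54] [0.53  0.2   0.028]
scene [293, 252, 16, 12, 78] [ 0.575 -0.157  0.014]
scene [248, 258, 16, 12, 76] [ 0.58  -0.26   0.014]
scene [239, 305, 6, 11, 24] [ 0.726 -0.301  0.016]
side [218, 191, 13, 6, 47] [0.51  0.189 0.029]
side [307, 259, 17, 11, 99] [ 0.553 -0.168  0.015]
side [402, 275, 23, 12, 137] [ 0.69  -0.337  0.017]
side [337, 283, 17, 14, 114] [ 0.556 -0.273  0.016]
```

Block A is seated flat. Next is B.

play_rows --commands '[{"x": 6, "y": -45, "z": 0, "ax": 0, "ay": 0, "az": 0, "jaw": 0.5}, {"x": 12, "y": -90, "z": 0, "ax": 0, "ay": 0, "az": 0, "jaw": 0.5}, {"x": 18, "y": -135, "z": 0, "ax": 0, "ay": 0, "az": 0, "jaw": 0.5}, {"x": 24, "y": -180, "z": 0, "ax": 0, "ay": 0, "az": 0, "jaw": 0.5}, {"x": 30, "y": -225, "z": 0, "ax": 0, "ay": 0, "az": 0, "jaw": 0.5}, {"x": 36, "y": -270, "z": 0, "ax": 0, "ay": 0, "az": 0, "jaw": 0.5}, {"x": 42, "y": -315, "z": 0, "ax": 0, "ay": 0, "az": 0, "jaw": 0.5}, {"x": 47, "y": -359, "z": -10, "ax": 0, "ay": 0, "az": 0, "jaw": 0.5}]'

```text
time_s: 19.4
position: [0.5631, -0.1555, 0.1973]
eef_rot: [[0.094, 0.996, 0.003], [0.996, -0.094, -0.002], [-0.001, 0.004, -1.0]]
wrist_force: [0.9, 0.3, 0.3]
gripper_width: 0.0645
grip_force: 0.0
```

play_rows --commands '[{"x": 0, "y": 0, "z": -20, "ax": 0, "ay": 0, "az": 0, "jaw": 0.5}, {"x": 0, "y": 0, "z": -60, "ax": 0, "ay": 0, "az": 0, "jaw": 0.5}, {"x": 0, "y": 0, "z": -95, "ax": 0, "ay": 0, "az": 0, "jaw": 0.5}, {"x": 0, "y": 0, "z": -95, "ax": 0, "ay": 0, "az": 0, "jaw": 0.5}, {"x": 0, "y": 0, "z": -95, "ax": 0, "ay": 0, "az": 0, "jaw": 0.5}, {"x": 0, "y": 0, "z": -95, "ax": 0, "ay": 0, "az": 0, "jaw": 0.5}, {"x": 0, "y": 0, "z": -95, "ax": 0, "ay": 0, "az": 0, "jaw": 0.5}, {"x": 0, "y": 0, "z": -95, "ax": 0, "ay": 0, "az": 0, "jaw": 0.5}]'

```text
time_s: 20.2
position: [0.5631, -0.1535, 0.1025]
eef_rot: [[0.094, 0.996, 0.003], [0.996, -0.094, -0.001], [-0.001, 0.003, -1.0]]
wrist_force: [-0.5, -0.7, -0.3]
gripper_width: 0.0643
grip_force: 0.0
```

```bash
python3 -c "
from h import *
c=cam('wrist'); o=robot.observe();print(o['position'])
for b in blocks(c):print(b, ray(c,b[0],b[1],.02).round(4))"
```

```text
[ 0.56283005 -0.15336678  0.10213042]
(np.float64(311.8), np.float64(254.7), np.int64(1876), array([ 0.5605, -0.1528,  0.0229]), np.float64(0.022)) [ 0.5604 -0.1537  0.02  ]
```

play_rows --commands '[{"x": -2, "y": 0, "z": -35, "ax": 0, "ay": 0, "az": 0, "jaw": 0.5}, {"x": -2, "y": 0, "z": -65, "ax": 0, "ay": 0, "az": 0, "jaw": 0.5}, {"x": -2, "y": 0, "z": -79, "ax": 0, "ay": 0, "az": 0, "jaw": 0.5}, {"x": -2, "y": 0, "z": -79, "ax": 0, "ay": 0, "az": 0, "jaw": 0.5}, {"x": -2, "y": 0, "z": -79, "ax": 0, "ay": 0, "az": 0, "jaw": -0.3}, {"x": -2, "y": 0, "z": -79, "ax": 0, "ay": 0, "az": 0, "jaw": -0.3}, {"x": -2, "y": 0, "z": -79, "ax": 0, "ay": 0, "az": 0, "jaw": -0.3}, {"x": -2, "y": 0, "z": -79, "ax": 0, "ay": 0, "az": 0, "jaw": -0.3}]'

```text
time_s: 21.05
position: [0.5617, -0.1538, 0.024]
eef_rot: [[0.094, 0.996, 0.003], [0.996, -0.094, -0.002], [-0.001, 0.004, -1.0]]
wrist_force: [-1.4, 0.9, 6.4]
gripper_width: 0.0372
grip_force: 70.5
```

play_rows --commands '[{"x": 0, "y": 0, "z": 0, "ax": 0, "ay": 0, "az": 0, "jaw": -0.3}, {"x": 0, "y": 0, "z": 20, "ax": 0, "ay": 0, "az": 0, "jaw": -0.3}, {"x": 0, "y": 0, "z": 60, "ax": 0, "ay": 0, "az": 0, "jaw": -0.3}, {"x": 0, "y": 0, "z": 110, "ax": 0, "ay": 0, "az": 0, "jaw": -0.3}, {"x": -5, "y": 40, "z": 115, "ax": 0, "ay": 0, "az": 0, "jaw": -0.3}, {"x": -12, "y": 85, "z": 115, "ax": 0, "ay": 0, "az": 0, "jaw": -0.3}, {"x": -20, "y": 130, "z": 115, "ax": 0, "ay": 0, "az": 0, "jaw": -0.3}, {"x": -28, "y": 170, "z": 115, "ax": 0, "ay": 0, "az": 0, "jaw": -0.3}]'

```text
time_s: 21.85
position: [0.5316, 0.0187, 0.1373]
eef_rot: [[0.094, 0.996, 0.001], [0.996, -0.094, 0.0], [0.0, 0.001, -1.0]]
wrist_force: [0.5, 0.8, -1.7]
gripper_width: 0.0368
grip_force: 70.6
```

```bash
python3 -c "
from h import *
held()"
```

```text
tcp [0.5297 0.0236 0.1366] width 0.037 grip 70.6 face px (319, 316) [ 82. 176.] depth z 0.1349 centre [0.5324 0.018  0.1349] F [-1.2  4.6 -2.5]
```

play_rows --commands '[{"x": -7, "y": 45, "z": 0, "ax": 0, "ay": 0, "az": 0, "jaw": -0.3}, {"x": -14, "y": 90, "z": 0, "ax": 0, "ay": 0, "az": 0, "jaw": -0.3}, {"x": -19, "y": 134, "z": 0, "ax": 0, "ay": 0, "az": 0, "jaw": -0.3}, {"x": -20, "y": 138, "z": -30, "ax": 0, "ay": 0, "az": 0, "jaw": -0.3}, {"x": -20, "y": 138, "z": -60, "ax": 0, "ay": 0, "az": 0, "jaw": -0.3}, {"x": -20, "y": 138, "z": -65, "ax": 0, "ay": 0, "az": 0, "jaw": -0.3}, {"x": -20, "y": 138, "z": -65, "ax": 0, "ay": 0, "az": 0, "jaw": -0.3}, {"x": -20, "y": 138, "z": -65, "ax": 0, "ay": 0, "az": 0, "jaw": -0.3}]'

```text
time_s: 22.7
position: [0.5133, 0.1547, 0.0733]
eef_rot: [[0.094, 0.996, 0.003], [0.996, -0.094, 0.0], [0.0, 0.003, -1.0]]
wrist_force: [-0.6, -1.1, -1.9]
gripper_width: 0.0371
grip_force: 70.6
```

```bash
python3 -c "
from h import *
held()"
```

```text
tcp [0.5136 0.1547 0.0735] width 0.0372 grip 70.6 face px (318, 313) [ 81. 149.] depth z 0.0708 centre [0.5141 0.1553 0.0708] F [-0.1  0.5 -0.4]
```

play_rows --commands '[{"x": -2.5, "y": -1, "z": -12, "ax": 0, "ay": 0, "az": 0, "jaw": -0.3}, {"x": -2.5, "y": -1, "z": -24, "ax": 0, "ay": 0, "az": 0, "jaw": -0.3}, {"x": -2.5, "y": -1, "z": -30, "ax": 0, "ay": 0, "az": 0, "jaw": -0.3}, {"x": -2.5, "y": -1, "z": -34, "ax": 0, "ay": 0, "az": 0, "jaw": -0.3}, {"x": -2.5, "y": -1, "z": -36, "ax": 0, "ay": 0, "az": 0, "jaw": -0.3}, {"x": -2.5, "y": -1, "z": -36, "ax": 0, "ay": 0, "az": 0, "jaw": -0.3}, {"x": -2.5, "y": -1, "z": -36, "ax": 0, "ay": 0, "az": 0, "jaw": -0.3}, {"x": -2.5, "y": -1, "z": -36, "ax": 0, "ay": 0, "az": 0, "jaw": -0.3}]'

```text
time_s: 23.55
position: [0.5096, 0.1539, 0.0361]
eef_rot: [[0.094, 0.996, -0.0], [0.996, -0.094, -0.0], [-0.0, -0.0, -1.0]]
wrist_force: [-3.3, -0.2, 5.8]
gripper_width: 0.0371
grip_force: 72.1
```

```bash
python3 -c "
from h import *
held()"
```

```text
tcp [0.5096 0.1539 0.036 ] width 0.0374 grip 72.1 face px (316, 293) [123. 133.] depth z 0.0336 centre [0.5101 0.1634 0.0336] F [-3.4 -1.3  5.8]
```

Face height is 33.6 mm, the same as the seated block. I'm releasing, rising and checking.

play_rows --commands '[{"x": 0, "y": 0, "z": 0, "ax": 0, "ay": 0, "az": 0, "jaw": 0.2}, {"x": 0, "y": 0, "z": 0, "ax": 0, "ay": 0, "az": 0, "jaw": 0.3}, {"x": 0, "y": 0, "z": 0, "ax": 0, "ay": 0, "az": 0, "jaw": 0.3}, {"x": 0, "y": 0, "z": 5, "ax": 0, "ay": 0, "az": 0, "jaw": 0.3}, {"x": 0, "y": 0, "z": 30, "ax": 0, "ay": 0, "az": 0, "jaw": 0.3}, {"x": 0, "y": 0, "z": 75, "ax": 0, "ay": 0, "az": 0, "jaw": 0.3}, {"x": 0, "y": 0, "z": 120, "ax": 0, "ay": 0, "az": 0, "jaw": 0.3}, {"x": 0, "y": 0, "z": 165, "ax": 0, "ay": 0, "az": 0, "jaw": 0.3}]'

```text
time_s: 24.4
position: [0.5093, 0.1539, 0.2027]
eef_rot: [[0.094, 0.996, 0.0], [0.996, -0.094, 0.0], [0.0, 0.0, -1.0]]
wrist_force: [0.4, -0.5, 0.5]
gripper_width: 0.0556
grip_force: 0.0
```

play_rows --commands '[{"x": 0, "y": 0, "z": 0, "ax": 0, "ay": 0, "az": 0, "jaw": 0.3}, {"x": 0, "y": 0, "z": 0, "ax": 0, "ay": 0, "az": 0, "jaw": 0.3}, {"x": 0, "y": 0, "z": 0, "ax": 0, "ay": 0, "az": 0, "jaw": 0.3}, {"x": 0, "y": 0, "z": 0, "ax": 0, "ay": 0, "az": 0, "jaw": 0.3}, {"x": 0, "y": 0, "z": 0, "ax": 0, "ay": 0, "az": 0, "jaw": 0.3}, {"x": 0, "y": 0, "z": 0, "ax": 0, "ay": 0, "az": 0, "jaw": 0.3}, {"x": 0, "y": 0, "z": 0, "ax": 0, "ay": 0, "az": 0, "jaw": 0.3}, {"x": 0, "y": 0, "z": 0, "ax": 0, "ay": 0, "az": 0, "jaw": 0.3}]'

```text
time_s: 25.2
position: [0.5096, 0.1539, 0.2005]
eef_rot: [[0.094, 0.996, -0.0], [0.996, -0.094, -0.0], [-0.0, -0.0, -1.0]]
wrist_force: [0.3, 0.2, 0.9]
gripper_width: 0.0554
grip_force: 0.0
```

```bash
python3 -c "
from h import *
c=cam('wrist'); seated(c,.516,.207);seated(c,.511,.154);print(robot.observe()['position'])
allblocks()"
```

```text
face n 948 z 0.0337 tilt deg [-0.3  0.1] ring ((514.6814575195312, 199.2867889404297), 27.21643829345703)
face n 827 z 0.0336 tilt deg [ 0.2 -0.1] ring ((511.9917297363281, 161.61965942382812), 26.78365707397461)
[0.50955496 0.15390024 0.20055807]
scene [438, 223, 14, 8, 50] [0.531 0.2   0.029]
scene [416, 224, 15, 7, 48] [0.525 0.148 0.029]
scene [248, 258, 16, 12, 85] [ 0.58  -0.259  0.014]
scene [239, 306, 6, 7, 17] [ 0.726 -0.301  0.016]
side [218, 191, 13, 7, 49] [0.51  0.19  0.028]
side [225, 201, 13, 7, 51] [0.504 0.136 0.029]
side [402, 275, 23, 12, 139] [ 0.69  -0.337  0.017]
side [337, 283, 17, 14, 116] [ 0.556 -0.272  0.015]
```

Both are seated flat. Now block C.

play_rows --commands '[{"x": 6, "y": -45, "z": 0, "ax": 0, "ay": 0, "az": 0, "jaw": 0.5}, {"x": 12, "y": -90, "z": 0, "ax": 0, "ay": 0, "az": 0, "jaw": 0.5}, {"x": 18, "y": -135, "z": 0, "ax": 0, "ay": 0, "az": 0, "jaw": 0.5}, {"x": 24, "y": -180, "z": 0, "ax": 0, "ay": 0, "az": 0, "jaw": 0.5}, {"x": 30, "y": -225, "z": 0, "ax": 0, "ay": 0, "az": 0, "jaw": 0.5}, {"x": 36, "y": -270, "z": 0, "ax": 0, "ay": 0, "az": 0, "jaw": 0.5}, {"x": 42, "y": -315, "z": 0, "ax": 0, "ay": 0, "az": 0, "jaw": 0.5}, {"x": 49, "y": -360, "z": 0, "ax": 0, "ay": 0, "az": 0, "jaw": 0.5}]'

```text
time_s: 26.15
position: [0.5586, -0.208, 0.2008]
eef_rot: [[0.094, 0.996, 0.0], [0.996, -0.094, -0.0], [-0.0, 0.0, -1.0]]
wrist_force: [0.2, -0.1, -0.3]
gripper_width: 0.0641
grip_force: 0.0
```

play_rows --commands '[{"x": 4, "y": -40, "z": 0, "ax": 0, "ay": 0, "az": 0, "jaw": 0.5}, {"x": 5.5, "y": -53, "z": -30, "ax": 0, "ay": 0, "az": 0, "jaw": 0.5}, {"x": 5.5, "y": -53, "z": -70, "ax": 0, "ay": 0, "az": 0, "jaw": 0.5}, {"x": 5.5, "y": -53, "z": -100, "ax": 0, "ay": 0, "az": 0, "jaw": 0.5}, {"x": 5.5, "y": -53, "z": -100, "ax": 0, "ay": 0, "az": 0, "jaw": 0.5}, {"x": 5.5, "y": -53, "z": -100, "ax": 0, "ay": 0, "az": 0, "jaw": 0.5}, {"x": 5.5, "y": -53, "z": -100, "ax": 0, "ay": 0, "az": 0, "jaw": 0.5}, {"x": 5.5, "y": -53, "z": -100, "ax": 0, "ay": 0, "az": 0, "jaw": 0.5}]'

```text
time_s: 26.95
position: [0.5655, -0.2598, 0.1033]
eef_rot: [[0.093, 0.996, 0.004], [0.996, -0.093, -0.003], [-0.002, 0.004, -1.0]]
wrist_force: [0.4, 0.8, -0.1]
gripper_width: 0.0638
grip_force: 0.0
```

```bash
python3 -c "
from h import *
c=cam('wrist'); o=robot.observe();print(o['position'])
for b in blocks(c):print(b, ray(c,b[0],b[1],.02).round(4))"
```

```text
[ 0.56525056 -0.25967187  0.10295092]
(np.float64(314.9), np.float64(252.1), np.int64(1876), array([ 0.5649, -0.2584,  0.0219]), np.float64(0.022)) [ 0.5649 -0.2589  0.02  ]
```

play_rows --commands '[{"x": -1, "y": 1, "z": -35, "ax": 0, "ay": 0, "az": 0, "jaw": 0.5}, {"x": -1, "y": 1, "z": -65, "ax": 0, "ay": 0, "az": 0, "jaw": 0.5}, {"x": -1, "y": 1, "z": -80, "ax": 0, "ay": 0, "az": 0, "jaw": 0.5}, {"x": -1, "y": 1, "z": -80, "ax": 0, "ay": 0, "az": 0, "jaw": 0.5}, {"x": -1, "y": 1, "z": -80, "ax": 0, "ay": 0, "az": 0, "jaw": -0.3}, {"x": -1, "y": 1, "z": -80, "ax": 0, "ay": 0, "az": 0, "jaw": -0.3}, {"x": -1, "y": 1, "z": -80, "ax": 0, "ay": 0, "az": 0, "jaw": -0.3}, {"x": -1, "y": 1, "z": -80, "ax": 0, "ay": 0, "az": 0, "jaw": -0.3}]'

```text
time_s: 27.8
position: [0.5646, -0.2591, 0.0232]
eef_rot: [[0.094, 0.996, 0.003], [0.996, -0.094, -0.002], [-0.002, 0.004, -1.0]]
wrist_force: [-0.5, 1.5, 6.4]
gripper_width: 0.0374
grip_force: 70.4
```

play_rows --commands '[{"x": 0, "y": 0, "z": 0, "ax": 0, "ay": 0, "az": 0, "jaw": -0.3}, {"x": 0, "y": 0, "z": 20, "ax": 0, "ay": 0, "az": 0, "jaw": -0.3}, {"x": 0, "y": 0, "z": 60, "ax": 0, "ay": 0, "az": 0, "jaw": -0.3}, {"x": 0, "y": 0, "z": 110, "ax": 0, "ay": 0, "az": 0, "jaw": -0.3}, {"x": -5, "y": 40, "z": 115, "ax": 0, "ay": 0, "az": 0, "jaw": -0.3}, {"x": -10, "y": 85, "z": 115, "ax": 0, "ay": 0, "az": 0, "jaw": -0.3}, {"x": -14, "y": 130, "z": 115, "ax": 0, "ay": 0, "az": 0, "jaw": -0.3}, {"x": -18, "y": 175, "z": 115, "ax": 0, "ay": 0, "az": 0, "jaw": -0.3}]'

```text
time_s: 28.6
position: [0.5446, -0.0816, 0.1362]
eef_rot: [[0.095, 0.996, 0.001], [0.996, -0.095, -0.0], [-0.0, 0.001, -1.0]]
wrist_force: [0.1, -0.1, -3.3]
gripper_width: 0.0374
grip_force: 70.9
```

play_rows --commands '[{"x": -4, "y": 45, "z": 0, "ax": 0, "ay": 0, "az": 0, "jaw": -0.3}, {"x": -8, "y": 90, "z": 0, "ax": 0, "ay": 0, "az": 0, "jaw": -0.3}, {"x": -12, "y": 135, "z": 0, "ax": 0, "ay": 0, "az": 0, "jaw": -0.3}, {"x": -16, "y": 180, "z": 0, "ax": 0, "ay": 0, "az": 0, "jaw": -0.3}, {"x": -20, "y": 225, "z": 0, "ax": 0, "ay": 0, "az": 0, "jaw": -0.3}, {"x": -23, "y": 270, "z": 0, "ax": 0, "ay": 0, "az": 0, "jaw": -0.3}, {"x": -25, "y": 315, "z": 0, "ax": 0, "ay": 0, "az": 0, "jaw": -0.3}, {"x": -25, "y": 343, "z": -10, "ax": 0, "ay": 0, "az": 0, "jaw": -0.3}]'

```text
time_s: 29.4
position: [0.5204, 0.2631, 0.1275]
eef_rot: [[0.092, 0.996, 0.004], [0.996, -0.092, 0.001], [0.002, 0.004, -1.0]]
wrist_force: [-0.4, -0.6, -1.8]
gripper_width: 0.037
grip_force: 70.9
```

```bash
python3 -c "
from h import *
held()"
```

```text
tcp [0.5188 0.2653 0.125 ] width 0.0371 grip 70.8 face px (316, 313) [ 80. 150.] depth z 0.1258 centre [0.5203 0.2644 0.1258] F [-2.9  0.4 -2.9]
```

play_rows --commands '[{"x": 0, "y": 0, "z": 0, "ax": 0, "ay": 0, "az": 0, "jaw": -0.3}, {"x": 0, "y": 0, "z": -25, "ax": 0, "ay": 0, "az": 0, "jaw": -0.3}, {"x": 0, "y": 0, "z": -50, "ax": 0, "ay": 0, "az": 0, "jaw": -0.3}, {"x": 0, "y": 0, "z": -55, "ax": 0, "ay": 0, "az": 0, "jaw": -0.3}, {"x": 0, "y": 0, "z": -55, "ax": 0, "ay": 0, "az": 0, "jaw": -0.3}, {"x": 0, "y": 0, "z": -55, "ax": 0, "ay": 0, "az": 0, "jaw": -0.3}, {"x": 0, "y": 0, "z": -55, "ax": 0, "ay": 0, "az": 0, "jaw": -0.3}, {"x": 0, "y": 0, "z": -55, "ax": 0, "ay": 0, "az": 0, "jaw": -0.3}]'

```text
time_s: 30.25
position: [0.5209, 0.26, 0.072]
eef_rot: [[0.094, 0.996, 0.002], [0.996, -0.094, 0.001], [0.001, 0.002, -1.0]]
wrist_force: [0.8, -0.5, -2.2]
gripper_width: 0.0372
grip_force: 70.8
```

```bash
python3 -c "
from h import *
held()"
```

```text
tcp [0.5207 0.26   0.0717] width 0.0375 grip 70.8 face px (317, 313) [ 83. 148.] depth z 0.0703 centre [0.5211 0.2611 0.0703] F [-0.6 -0.8 -1.2]
```

play_rows --commands '[{"x": 0, "y": -1, "z": -12, "ax": 0, "ay": 0, "az": 0, "jaw": -0.3}, {"x": 0, "y": -1, "z": -24, "ax": 0, "ay": 0, "az": 0, "jaw": -0.3}, {"x": 0, "y": -1, "z": -30, "ax": 0, "ay": 0, "az": 0, "jaw": -0.3}, {"x": 0, "y": -1, "z": -34, "ax": 0, "ay": 0, "az": 0, "jaw": -0.3}, {"x": 0, "y": -1, "z": -36, "ax": 0, "ay": 0, "az": 0, "jaw": -0.3}, {"x": 0, "y": -1, "z": -36, "ax": 0, "ay": 0, "az": 0, "jaw": -0.3}, {"x": 0, "y": -1, "z": -36, "ax": 0, "ay": 0, "az": 0, "jaw": -0.3}, {"x": 0, "y": -1, "z": -36, "ax": 0, "ay": 0, "az": 0, "jaw": -0.3}]'

```text
time_s: 31.1
position: [0.5192, 0.2587, 0.0359]
eef_rot: [[0.093, 0.996, -0.004], [0.996, -0.093, -0.002], [-0.002, -0.004, -1.0]]
wrist_force: [-9.1, -3.7, 13.3]
gripper_width: 0.0373
grip_force: 78.6
```

```bash
python3 -c "
from h import *
held()"
```

```text
tcp [0.5192 0.2587 0.0359] width 0.0375 grip 78.6 face px (318, 313) [ 81. 149.] depth z 0.0342 centre [0.5198 0.2596 0.0342] F [-7.9 -3.9 12.6]
```

play_rows --commands '[{"x": 0, "y": 0, "z": 1, "ax": 0, "ay": 0, "az": 0, "jaw": -0.3}, {"x": 0, "y": 0, "z": 1, "ax": 0, "ay": 0, "az": 0, "jaw": 0.3}, {"x": 0, "y": 0, "z": 1, "ax": 0, "ay": 0, "az": 0, "jaw": 0.3}, {"x": 0, "y": 0, "z": 5, "ax": 0, "ay": 0, "az": 0, "jaw": 0.3}, {"x": 0, "y": 0, "z": 30, "ax": 0, "ay": 0, "az": 0, "jaw": 0.3}, {"x": 0, "y": 0, "z": 75, "ax": 0, "ay": 0, "az": 0, "jaw": 0.3}, {"x": 0, "y": 0, "z": 120, "ax": 0, "ay": 0, "az": 0, "jaw": 0.3}, {"x": 0, "y": 0, "z": 165, "ax": 0, "ay": 0, "az": 0, "jaw": 0.3}]'

```text
time_s: 31.95
position: [0.5199, 0.2589, 0.2016]
eef_rot: [[0.094, 0.996, 0.0], [0.996, -0.094, 0.0], [0.0, 0.0, -1.0]]
wrist_force: [0.8, 0.2, -0.4]
gripper_width: 0.0555
grip_force: 0.0
```

play_rows --commands '[{"x": 0, "y": 0, "z": 50, "ax": 0, "ay": 0, "az": 0, "jaw": 0.3}, {"x": 0, "y": 0, "z": 60, "ax": 0, "ay": 0, "az": 0, "jaw": 0.3}, {"x": 0, "y": 0, "z": 60, "ax": 0, "ay": 0, "az": 0, "jaw": 0.3}, {"x": 0, "y": 0, "z": 60, "ax": 0, "ay": 0, "az": 0, "jaw": 0.3}, {"x": 0, "y": 0, "z": 60, "ax": 0, "ay": 0, "az": 0, "jaw": 0.3}, {"x": 0, "y": 0, "z": 60, "ax": 0, "ay": 0, "az": 0, "jaw": 0.3}, {"x": 0, "y": 0, "z": 60, "ax": 0, "ay": 0, "az": 0, "jaw": 0.3}, {"x": 0, "y": 0, "z": 60, "ax": 0, "ay": 0, "az": 0, "jaw": 0.3}]'

```text
time_s: 32.75
position: [0.5199, 0.2588, 0.2589]
eef_rot: [[0.094, 0.996, -0.001], [0.996, -0.094, -0.0], [-0.0, -0.001, -1.0]]
wrist_force: [-0.1, -0.1, 0.0]
gripper_width: 0.0556
grip_force: 0.0
```

```bash
python3 -c "
from h import *
c=cam('wrist'); save(c,'w11.png')
for p in((.516,.207),(.511,.154),(.521,.2595)):seated(c,*p)
print(robot.observe()['position'])
allblocks()
W=world(c);V=c['color'].max(2)
m=(abs(W[...,2]-.068)<.004)&(V<90)&(abs(W[...,0]-.637)<.025)&(abs(W[...,1]-.194)<.05)
print('fin',m.sum(),cv2.minAreaRect((W[m][:,:2]*1000).astype(np.float32)))
s=cam('scene'); d=cam('side')
a=np.hstack([cv2.resize(s['color'][180:330,190:540,::-1],(400,171)),cv2.resize(d['color'][130:350,160:450,::-1],(400,303))[:171*1]]) if 0 else None
w=cv2.resize(c['color'],(400,300));x=cv2.resize(s['color'],(400,300));y=cv2.resize(d['color'],(400,300));z=cv2.resize(d['color'][130:330,160:427],(400,300))
cv2.imwrite('pics/m1.png',np.vstack([np.hstack([w,x]),np.hstack([y,z])])[:,:,::-1])"
```

```text
face n 528 z 0.0337 tilt deg [ 1.1 -0.2] ring ((516.1519775390625, 206.99005126953125), 34.96683120727539)
face n 467 z 0.0336 tilt deg [-0.3 -0.1] ring ((511.6907653808594, 162.15890502929688), 26.747716903686523)
face n 591 z 0.0336 tilt deg [ 0.5 -0.7] ring ((519.6217041015625, 251.8843536376953), 27.2308406829834)
[0.5199624  0.25887412 0.2591775 ]
scene [459, 221, 15, 9, 55] [0.534 0.252 0.028]
scene [438, 223, 6, 7, 20] [0.525 0.191 0.028]
scene [416, 224, 11, 8, 36] [0.525 0.144 0.028]
scene [444, 225, 8, 6, 26] [0.533 0.208 0.028]
scene [239, 306, 6, 10, 21] [ 0.726 -0.302  0.015]
side [210, 181, 13, 8, 46] [0.515 0.242 0.029]
side [218, 190, 13, 9, 55] [0.511 0.189 0.028]
side [225, 201, 13, 7, 59] [0.504 0.137 0.028]
side [402, 275, 23, 12, 138] [ 0.69  -0.337  0.017]
fin 899 ((636.6848754882812, 193.4230194091797), (69.45124053955078, 12.707815170288086), 83.87495422363281)
```

View pics/m1.png

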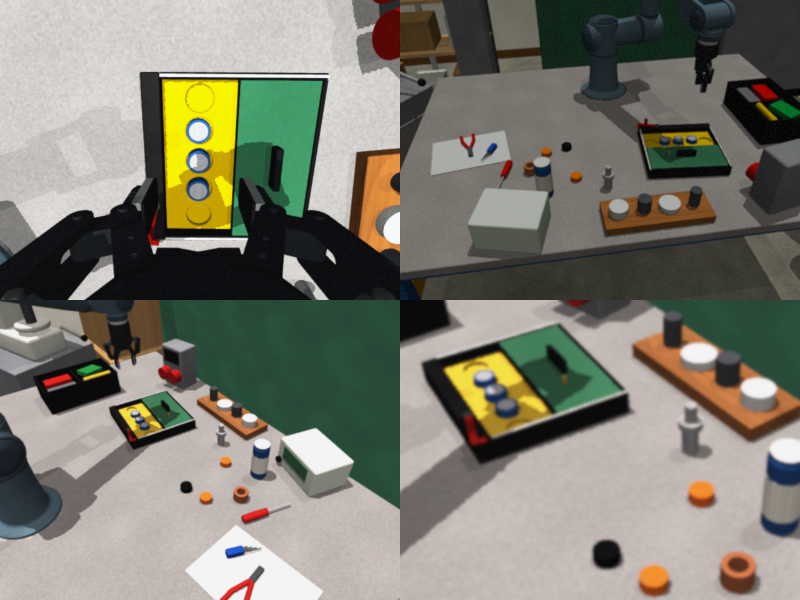

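All three blocks sit flat in their pockets (composite (198,130), (198,160), (197,188)). No others are on the table, and the hook is swung out along the ledge. I'm gripping the fin again to shut the cover.

play_rows --newtons 40 --commands '[{"x": 35, "y": -20, "z": -20, "ax": 0, "ay": 0, "az": 0, "jaw": -0.1}, {"x": 70, "y": -40, "z": -40, "ax": 0, "ay": 0, "az": 0, "jaw": -0.1}, {"x": 105, "y": -60, "z": -60, "ax": 0, "ay": 0, "az": 0, "jaw": -0.1}, {"x": 117, "y": -65, "z": -95, "ax": 0, "ay": 0, "az": 0, "jaw": -0.1}, {"x": 117, "y": -65, "z": -130, "ax": 0, "ay": 0, "az": 0, "jaw": -0.1}, {"x": 117, "y": -65, "z": -130, "ax": 0, "ay": 0, "az": 0, "jaw": -0.1}, {"x": 117, "y": -65, "z": -130, "ax": 0, "ay": 0, "az": 0, "jaw": -0.1}, {"x": 117, "y": -65, "z": -130, "ax": 0, "ay": 0, "az": 0, "jaw": -0.1}]'

```text
time_s: 33.8
position: [0.6384, 0.1944, 0.1325]
eef_rot: [[0.093, 0.996, 0.004], [0.996, -0.093, 0.001], [0.001, 0.004, -1.0]]
wrist_force: [-0.5, 0.2, 0.2]
gripper_width: 0.0384
grip_force: 0.0
```

play_rows --commands '[{"x": 0, "y": 0, "z": -25, "ax": 0, "ay": 0, "az": 0, "jaw": -0.1}, {"x": 0, "y": 0, "z": -50, "ax": 0, "ay": 0, "az": 0, "jaw": -0.1}, {"x": 0, "y": 0, "z": -63, "ax": 0, "ay": 0, "az": 0, "jaw": -0.1}, {"x": 0, "y": 0, "z": -63, "ax": 0, "ay": 0, "az": 0, "jaw": -0.1}, {"x": 0, "y": 0, "z": -63, "ax": 0, "ay": 0, "az": 0, "jaw": -1}, {"x": 0, "y": 0, "z": -63, "ax": 0, "ay": 0, "az": 0, "jaw": -1}, {"x": 0, "y": 0, "z": -63, "ax": 0, "ay": 0, "az": 0, "jaw": -1}, {"x": 0, "y": 0, "z": -63, "ax": 0, "ay": 0, "az": 0, "jaw": -1}]'

```text
time_s: 34.6
position: [0.6371, 0.1943, 0.069]
eef_rot: [[0.094, 0.996, -0.001], [0.996, -0.094, 0.001], [0.0, -0.001, -1.0]]
wrist_force: [-6.6, -0.3, 5.6]
gripper_width: 0.0112
grip_force: 40.9
```

play_rows --commands '[{"x": -10, "y": 1, "z": 0, "ax": 0, "ay": 0, "az": 0, "jaw": -1}, {"x": -28, "y": 2.6, "z": 0, "ax": 0, "ay": 0, "az": 0, "jaw": -1}, {"x": -46, "y": 4.3, "z": 0, "ax": 0, "ay": 0, "az": 0, "jaw": -1}, {"x": -64, "y": 6, "z": 0, "ax": 0, "ay": 0, "az": 0, "jaw": -1}, {"x": -82, "y": 7.8, "z": 0, "ax": 0, "ay": 0, "az": 0, "jaw": -1}, {"x": -98, "y": 9.2, "z": 0, "ax": 0, "ay": 0, "az": 0, "jaw": -1}, {"x": -108, "y": 10.2, "z": 0, "ax": 0, "ay": 0, "az": 0, "jaw": -1}, {"x": -115, "y": 10.8, "z": 0, "ax": 0, "ay": 0, "az": 0, "jaw": -1}]'

```text
time_s: 35.4
position: [0.5233, 0.2058, 0.069]
eef_rot: [[0.094, 0.996, 0.005], [0.996, -0.094, 0.002], [0.003, 0.005, -1.0]]
wrist_force: [1.7, 4.6, 5.1]
gripper_width: 0.0109
grip_force: 41.5
```

play_rows --commands '[{"x": -2, "y": 0.2, "z": 0, "ax": 0, "ay": 0, "az": 0, "jaw": -1}, {"x": -4, "y": 0.4, "z": 0, "ax": 0, "ay": 0, "az": 0, "jaw": -1}, {"x": -5, "y": 0.5, "z": 0, "ax": 0, "ay": 0, "az": 0, "jaw": -1}, {"x": -6, "y": 0.5, "z": 0, "ax": 0, "ay": 0, "az": 0, "jaw": -1}, {"x": -6, "y": 0.5, "z": 0, "ax": 0, "ay": 0, "az": 0, "jaw": -1}, {"x": -6, "y": 0.5, "z": 0, "ax": 0, "ay": 0, "az": 0, "jaw": -1}, {"x": -6, "y": 0.5, "z": 0, "ax": 0, "ay": 0, "az": 0, "jaw": -1}, {"x": -6, "y": 0.5, "z": 0, "ax": 0, "ay": 0, "az": 0, "jaw": -1}]'

```text
time_s: 36.2
position: [0.5179, 0.2064, 0.069]
eef_rot: [[0.094, 0.996, 0.005], [0.996, -0.094, 0.003], [0.003, 0.005, -1.0]]
wrist_force: [1.3, 5.2, 6.9]
gripper_width: 0.0112
grip_force: 41.7
```

play_rows --commands '[{"x": -1, "y": 0, "z": 0, "ax": 0, "ay": 0, "az": 0, "jaw": -1}, {"x": -2, "y": 0, "z": 0, "ax": 0, "ay": 0, "az": 0, "jaw": -1}, {"x": -3, "y": 0, "z": 0, "ax": 0, "ay": 0, "az": 0, "jaw": -1}, {"x": -3, "y": 0, "z": 0, "ax": 0, "ay": 0, "az": 0, "jaw": -1}, {"x": -3, "y": 0, "z": 0, "ax": 0, "ay": 0, "az": 0, "jaw": -1}, {"x": -3, "y": 0, "z": 0, "ax": 0, "ay": 0, "az": 0, "jaw": -1}, {"x": -3, "y": 0, "z": 0, "ax": 0, "ay": 0, "az": 0, "jaw": -1}, {"x": -3, "y": 0, "z": 0, "ax": 0, "ay": 0, "az": 0, "jaw": -1}]'

```text
time_s: 37.0
position: [0.5174, 0.2064, 0.069]
eef_rot: [[0.095, 0.995, 0.012], [0.995, -0.095, 0.004], [0.005, 0.012, -1.0]]
wrist_force: [12.1, 6.6, -3.5]
gripper_width: 0.0111
grip_force: 40.5
```

The cover is against its stop. I'm releasing it and going over the knob.

play_rows --newtons 25 --commands '[{"x": 0, "y": 0, "z": 0, "ax": 0, "ay": 0, "az": 0, "jaw": -0.3}, {"x": 0, "y": 0, "z": 0, "ax": 0, "ay": 0, "az": 0, "jaw": -0.1}, {"x": 0, "y": 0, "z": 0, "ax": 0, "ay": 0, "az": 0, "jaw": -0.1}, {"x": 0, "y": 0, "z": 20, "ax": 0, "ay": 0, "az": 0, "jaw": -0.1}, {"x": 0, "y": 0, "z": 55, "ax": 0, "ay": 0, "az": 0, "jaw": -0.1}, {"x": -32, "y": -35, "z": 60, "ax": 0, "ay": 0, "az": -4, "jaw": -0.1}, {"x": -64, "y": -70, "z": 60, "ax": 0, "ay": 0, "az": -8, "jaw": -0.1}, {"x": -95, "y": -106, "z": 60, "ax": 0, "ay": 0, "az": -12.1, "jaw": -0.1}]'

```text
time_s: 37.8
position: [0.4166, 0.0984, 0.1266]
eef_rot: [[0.302, 0.953, -0.0], [0.953, -0.302, -0.0], [-0.001, -0.0, -1.0]]
wrist_force: [-0.6, -0.8, 0.3]
gripper_width: 0.0386
grip_force: 0.0
```

play_rows --commands '[{"x": 0, "y": 0, "z": 0, "ax": 0, "ay": 0, "az": 0, "jaw": -0.1}, {"x": 0, "y": 0, "z": 0, "ax": 0, "ay": 0, "az": 0, "jaw": -0.1}, {"x": 0, "y": 0, "z": 0, "ax": 0, "ay": 0, "az": 0, "jaw": -0.1}, {"x": 0, "y": 0, "z": 0, "ax": 0, "ay": 0, "az": 0, "jaw": -0.1}, {"x": 0, "y": 0, "z": 0, "ax": 0, "ay": 0, "az": 0, "jaw": -0.1}, {"x": 0, "y": 0, "z": 0, "ax": 0, "ay": 0, "az": 0, "jaw": -0.1}, {"x": 0, "y": 0, "z": 0, "ax": 0, "ay": 0, "az": 0, "jaw": -0.1}, {"x": 0, "y": 0, "z": 0, "ax": 0, "ay": 0, "az": 0, "jaw": -0.1}]'

```text
time_s: 38.6
position: [0.4182, 0.0993, 0.1266]
eef_rot: [[0.3, 0.954, -0.0], [0.954, -0.3, -0.0], [-0.0, -0.0, -1.0]]
wrist_force: [0.2, -0.1, 0.8]
gripper_width: 0.0381
grip_force: 0.0
```

```bash
python3 -c "
from h import *
c=cam('wrist'); save(c,'w12.png'); W=world(c);print(robot.observe()['position'])
hsv=cv2.cvtColor(c['color'],cv2.COLOR_RGB2HSV); H,S,V=[hsv[...,i].astype(int) for i in range(3)]
y=(H>22)&(H<35)&(S>130)&(V>60); print('yellow',y.sum())
m=(W[...,2]>.07)&(W[...,2]<.085)&(np.hypot(W[...,0]-.42,W[...,1]-.1)<.025)
print('knob',m.sum(),W[m].mean(0))
V=c['color'].max(2)
m=(abs(W[...,2]-.068)<.004)&(V<90)&(abs(W[...,0]-.517)<.025)&(abs(W[...,1]-.205)<.06)
print('fin',m.sum(),cv2.minAreaRect((W[m][:,:2]*1000).astype(np.float32)))"
```

```text
[0.41810922 0.09928738 0.12664391]
yellow 199
knob 552 [0.42108624 0.10155275 0.07650659]
fin 2202 ((515.4827270507812, 188.47813415527344), (36.75822067260742, 12.586681365966797), 84.26576232910156)
```

View pics/w12.png

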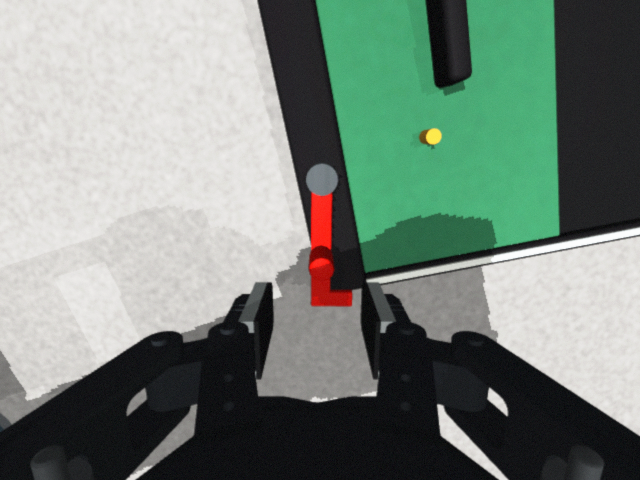

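The cover is flush with the ledge (no strip at column 330), and the knob (321,265) is between the pads. I'm gripping it and swinging it back.

play_rows --newtons 25 --commands '[{"x": 3, "y": 2, "z": -20, "ax": 0, "ay": 0, "az": 0, "jaw": -0.1}, {"x": 3, "y": 2, "z": -45, "ax": 0, "ay": 0, "az": 0, "jaw": -0.1}, {"x": 3, "y": 2, "z": -55, "ax": 0, "ay": 0, "az": 0, "jaw": -0.1}, {"x": 3, "y": 2, "z": -55, "ax": 0, "ay": 0, "az": 0, "jaw": -0.1}, {"x": 3, "y": 2, "z": -55, "ax": 0, "ay": 0, "az": 0, "jaw": -1}, {"x": 3, "y": 2, "z": -55, "ax": 0, "ay": 0, "az": 0, "jaw": -1}, {"x": 3, "y": 2, "z": -55, "ax": 0, "ay": 0, "az": 0, "jaw": -1}, {"x": 3, "y": 2, "z": -55, "ax": 0, "ay": 0, "az": 0, "jaw": -1}]'

```text
time_s: 39.45
position: [0.4219, 0.1011, 0.0728]
eef_rot: [[0.3, 0.954, 0.002], [0.954, -0.3, -0.0], [0.0, 0.002, -1.0]]
wrist_force: [-1.4, -1.0, 4.9]
gripper_width: 0.0129
grip_force: 24.7
```

play_rows --commands '[{"x": 4.5, "y": -1.2, "z": 0, "ax": 0, "ay": 0, "az": 6, "jaw": -1}, {"x": 10.7, "y": -2, "z": 0, "ax": 0, "ay": 0, "az": 14, "jaw": -1}, {"x": 17, "y": -1.9, "z": 0, "ax": 0, "ay": 0, "az": 22, "jaw": -1}, {"x": 23.2, "y": -1, "z": 0, "ax": 0, "ay": 0, "az": 30, "jaw": -1}, {"x": 29.2, "y": 0.8, "z": 0, "ax": 0, "ay": 0, "az": 38, "jaw": -1}, {"x": 34.9, "y": 3.4, "z": 0, "ax": 0, "ay": 0, "az": 46, "jaw": -1}, {"x": 40.2, "y": 6.8, "z": 0, "ax": 0, "ay": 0, "az": 54, "jaw": -1}, {"x": 40.2, "y": 6.8, "z": 0, "ax": 0, "ay": 0, "az": 54, "jaw": -1}]'

```text
time_s: 40.25
position: [0.4619, 0.1085, 0.0727]
eef_rot: [[-0.597, 0.802, 0.0], [0.802, 0.597, 0.001], [0.0, 0.001, -1.0]]
wrist_force: [-2.3, 1.5, 7.5]
gripper_width: 0.0131
grip_force: 25.1
```

play_rows --commands '[{"x": 4.8, "y": 4.1, "z": 0, "ax": 0, "ay": 0, "az": 8, "jaw": -1}, {"x": 8.9, "y": 8.8, "z": 0, "ax": 0, "ay": 0, "az": 16, "jaw": -1}, {"x": 12.4, "y": 14, "z": 0, "ax": 0, "ay": 0, "az": 24, "jaw": -1}, {"x": 15.1, "y": 19.7, "z": 0, "ax": 0, "ay": 0, "az": 32, "jaw": -1}, {"x": 17, "y": 25.7, "z": 0, "ax": 0, "ay": 0, "az": 40, "jaw": -1}, {"x": 18, "y": 30, "z": 0, "ax": 0, "ay": 0, "az": 48, "jaw": -1}, {"x": 18, "y": 32, "z": 0, "ax": 0, "ay": 0, "az": 48, "jaw": -1}, {"x": 18, "y": 33, "z": 0, "ax": 0, "ay": 0, "az": 48, "jaw": -1}]'

```text
time_s: 41.05
position: [0.4787, 0.1392, 0.0726]
eef_rot: [[-0.996, 0.093, -0.003], [0.093, 0.996, -0.005], [0.003, -0.006, -1.0]]
wrist_force: [-7.2, -14.1, 12.0]
gripper_width: 0.0131
grip_force: 25.8
```

The hook met its stop (14 N). I'm releasing, rising and checking.

play_rows --commands '[{"x": 0, "y": 0, "z": 0, "ax": 0, "ay": 0, "az": 0, "jaw": -0.5}, {"x": 0, "y": 0, "z": 0, "ax": 0, "ay": 0, "az": 0, "jaw": -0.1}, {"x": 0, "y": 0, "z": 0, "ax": 0, "ay": 0, "az": 0, "jaw": -0.1}, {"x": 0, "y": 0, "z": 20, "ax": 0, "ay": 0, "az": 0, "jaw": -0.1}, {"x": 0, "y": 0, "z": 60, "ax": 0, "ay": 0, "az": 0, "jaw": -0.1}, {"x": 0, "y": 0, "z": 100, "ax": 0, "ay": 0, "az": 0, "jaw": -0.1}, {"x": 0, "y": 20, "z": 140, "ax": 0, "ay": 0, "az": 0, "jaw": -0.1}, {"x": 0, "y": 40, "z": 180, "ax": 0, "ay": 0, "az": 0, "jaw": -0.1}]'

```text
time_s: 41.85
position: [0.479, 0.1813, 0.2533]
eef_rot: [[-0.995, 0.097, 0.0], [0.097, 0.995, 0.0], [-0.0, 0.0, -1.0]]
wrist_force: [0.2, -0.3, -0.2]
gripper_width: 0.0382
grip_force: 0.0
```

play_rows --commands '[{"x": 0, "y": 0, "z": 0, "ax": 0, "ay": 0, "az": 0, "jaw": -0.1}, {"x": 0, "y": 0, "z": 0, "ax": 0, "ay": 0, "az": 0, "jaw": -0.1}, {"x": 0, "y": 0, "z": 0, "ax": 0, "ay": 0, "az": 0, "jaw": -0.1}, {"x": 0, "y": 0, "z": 0, "ax": 0, "ay": 0, "az": 0, "jaw": -0.1}, {"x": 0, "y": 0, "z": 0, "ax": 0, "ay": 0, "az": 0, "jaw": -0.1}, {"x": 0, "y": 0, "z": 0, "ax": 0, "ay": 0, "az": 0, "jaw": -0.1}, {"x": 0, "y": 0, "z": 0, "ax": 0, "ay": 0, "az": 0, "jaw": -0.1}, {"x": 0, "y": 0, "z": 0, "ax": 0, "ay": 0, "az": 0, "jaw": -0.1}]'

```text
time_s: 42.65
position: [0.4793, 0.1809, 0.2516]
eef_rot: [[-0.995, 0.096, -0.0], [0.096, 0.995, -0.0], [0.0, -0.0, -1.0]]
wrist_force: [-0.7, 0.2, -1.2]
gripper_width: 0.0384
grip_force: 0.0
```

```bash
python3 -c "
from h import *
c=cam('wrist'); s=cam('scene'); allblocks()
W=world(c)
m=(W[...,2]>.07)&(W[...,2]<.085)&(np.hypot(W[...,0]-.479,W[...,1]-.139)<.025)
print('knob',m.sum(),W[m].mean(0))
a=cv2.resize(c['color'][60:360,130:530],(800,600),interpolation=2)
cv2.imwrite('pics/f.png',a[:,:,::-1])"
```

```text
scene [239, 306, 6, 10, 30] [ 0.727 -0.301  0.016]
side [402, 275, 23, 12, 137] [ 0.69  -0.337  0.017]
knob 211 [0.47920089 0.13905342 0.07667182]
```

View pics/f.png

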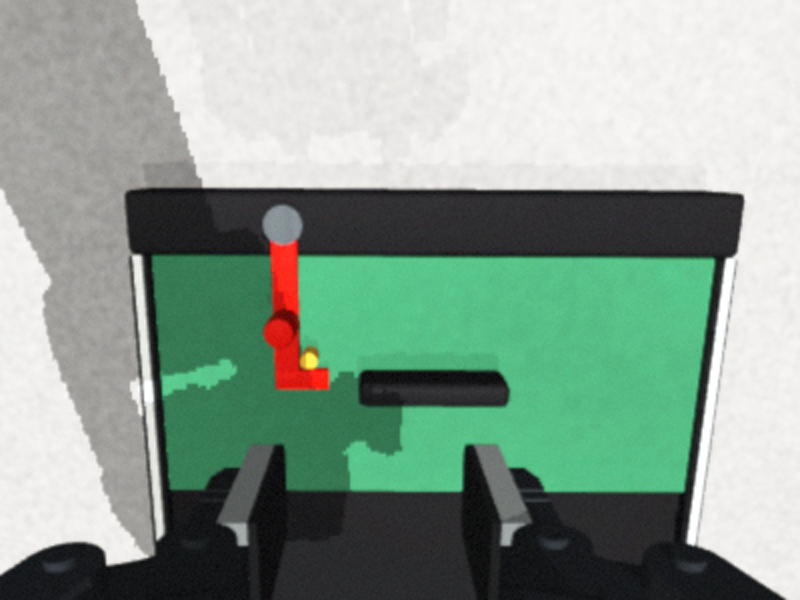

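The cover is flush and shut, the hook lies along the case's +x with its crook round the pin (309,358), and the arm is clear. I'm handing it in.

```bash
python3 -c "
from bench import robot
print(robot.sign_off())"
```

```text
the job is handed in; nothing more can be done
None
```

I opened the hook and then the cover, seated all three blocks found on the table flat in pockets of their own, shut the cover and swung the hook back to its stop round the brass pin; the job is handed in, but `sign_off()` returned no verdict.

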